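# Close a tag die over a brass blank and hold it pressed

### The job

Lay the large round brass blank flat in the round cavity of the fixed lower die half and let go of it; only then fit the upper die half over the two dowel pins (thick hole over thick pin) and push it down until it rests on the blank. Finish while still holding the upper half with the gripper fingers and pressing it firmly down on the blank, with about 10 to 15 N on top of its own weight: do not let go at the end. Leave everything else on the bench where it lies.

Things in the scene. Friction and masses are not known exactly. Their poses are not given: they have to be found in the camera images.
- die_lower: Lower die half, bolted down: grey aluminium block 80 (its x) x 130 (its y) x 24 mm high; in its top a round cavity 47 mm across, 5 mm deep, mouth chamfered 2 mm. On its top at x = 0 stand two steel dowel pins, thick (14 mm) at y = +46 mm, thin (8 mm) at y = -46 mm, 32 mm tall, the upper 10 mm tapering to 3 mm. Origin: centre of the underside, bench level; z up.
- cavity (a point): Centre of the cavity floor, 19 mm above the bench.
- thick_pin (a point): Tip of the thick dowel pin, 56 mm above the bench.
- thin_pin (a point): Tip of the thin dowel pin, 56 mm above the bench.
- die_upper: Upper die half, loose, flat on the bench, right way up, within 60 deg of the lower's yaw; 0.45 kg. Grey plate 70 (x) x 126 (y) x 14 mm, through holes at y = +46 mm (16 mm wide) and -46 mm (10 mm wide); on its top a dark steel grip block 24 (x) x 56 (y) x 40 mm high (54 in all). Origin: centre of underside. Fitted: axes as the lower's, underside 29 mm above the bench, on the blank.
- thick_hole (a point): Centre of the wide hole, at the underside of the upper half.
- thin_hole (a point): Centre of the narrow hole, at the underside of the upper half.
- blank: The blank to use: plain brass disc, 44 mm diameter, 10 mm thick, about 0.13 kg, flat on the bench. Origin: centre of the underside. Lying in the cavity its underside is 19 mm above the bench and it stands 5 mm proud of the block.
- small_blank: Bystander: a smaller brass disc, 30 mm diameter, 10 mm thick; too small for this die. Origin: centre of the underside.
- square_blank: Bystander: a square brass blank 42 x 42 x 10 mm. Origin: centre of the underside.
- padlock: Bystander: upright brass padlock, 24 x 44 x 70 mm high. Origin: centre of the underside.
- loose_key: Bystander: a flat key with a round black head, 64 mm long, 4 mm thick. Origin: under its head.
- oil_bottle: Bystander: small white oil bottle, 40 mm diameter, 90 mm high. Origin: centre of the underside.
- screwdriver: Bystander: screwdriver red handle, 200 mm long, 26 mm thick, lying along its x axis near the back. Origin: under its middle.
- brush: Bystander: wooden-handled brush, 200 mm long, lying along its x axis. Origin: under its middle.
Not all that is in view belongs to the job. What is shaped like the die_upper but red or turquoise is not meant.

How it is judged:
By the outcome, as a careful person would: the job done as asked, in the order asked, and still so for the second after the job is handed in, while the arm keeps its last pose, push and grip.
It also fails if it takes over 64 s, if anything falls off the work surface, if the arm or the gripper's body presses on something with over 40 N, if the wrist force passes 120 N, or if a joint passes its speed limit or range.

### The arm

A 6-joint arm with a two-finger parallel gripper is mounted at the origin on the work surface. World frame = base frame: x ahead of the robot, y to its left, z up, the work surface at z = 0. Lengths are in m, angles in degrees, forces in N, time in s.
With the tool pointing down it reaches from about 0.275 to 0.75 m from the base axis. Payload 10.2 kg.
Tool frame: the origin (TCP) lies between the finger pads; the fingertips stand 17 mm ahead of it and the grasp point (between the pads) lies 2 mm behind it; z points along the fingers, y is the direction in which the jaws open and shut (so a half turn about z gives the same grasp; the last joint's range is limited). The gripper opens to 85 mm and grips with 20 to 120 N. Pads are 22 mm wide; open, the fingers measure 114 mm over their backs; the gripper's body (76 mm by 85 mm) begins 54 mm behind the grasp point. The pads swing forward as they close: fully open they stand 13 mm farther back than shut.
Start: joints at [-82.873, 17.928, 85.812, -0, 76.261, -12.8], TCP at [0.179, -0.494, 0.248] pointing down, gripper open.
Joint ranges: [-168.41, 168.41], [-55.51, 124.54], [10.69, 146.95], [-70.63, 250.63], [1, 178], [-165.06, 165.06]. Speed limits (degrees/s): [136.94, 136.94, 172.46, 180, 180, 180].

### API

Orientations are given as a 3x3 rotation matrix whose columns are the frame's x, y, z axes.
In Python, from rig import ctrl, cams, finish_job gives the robot as it stands.
- The arm moves only by the tool apply_moves, never from a script. Its arguments are lists of equal length, an entry for each row: "hand": the opening, from -1 (shut) to 1 (fully open); "travel": the shift along the tool's x, y, z in m, a list of three; "twist": the turn, a rotation vector about the tool's x, y, z in rad, a list of three. A call has 1 to 20 rows; each row shifts and turns the commanded pose from where the row before left it, along the tool's axes as they then stand; what a row does not reach is not made up. A row lasts 1/12 s, in which the tool goes at most 41.7 mm and 7.16 degrees, less where a joint would pass 70% of its speed; a pose out of reach is approached as far as the arm can. A call with a gripper value outside its range is refused whole. The fingers move at their own pace and stop on an object; the grip force is fixed at half the most. Time passes only in rows, so rows that do not move let the fingers close. It gives the time, the measured TCP pose, the force and the opening at its end, in the units of the state.
- ctrl.get_obs(): the state, without advancing time (a new reading comes with each control period).
- cams.capture(name): name is "scene" or "side" or "wrist"; returns (picture, depth): 480x640x3 uint8, red, green, blue; 480x640 float32, m along the optical axis (not along the pixel's ray), 0 where there is no reading.
- cams.get_calibration(name): a dict with "K" (3x3 intrinsics, pixels), "k1" (the pictures are not rectified: a ray, as slopes to the right and down, at radius r is drawn at 1 + k1 r^2 times it, then the intrinsics apply), "R" (3x3) and "t" (3): a world point X has camera coordinates R X + t; the wrist camera has in their place "mount" (4x4, takes a point from camera to tool coordinates, whose origin is the TCP and whose axes are the flange's). Camera axes: x right, y down, z forward; pixel columns grow to the right and rows downward; lengths in m; the calibration is good to about 2 mm. A picture is of the moment at which its call begins: read the wrist's pose just before it. get_calibration takes no time and is no camera call.
- finish_job(): hands the job in, once; it reports no verdict.
The state is a dict: "clock": time; "q": joint angles; "qvel": joint speeds; "effort": joint torques, N m; "position": TCP position; "orientation": TCP orientation; "force": force on the tool from outside, world axes, zero at the start; "moment": the same for the moment, N m; "grip_width": finger opening in m.
Only numpy, scipy, OpenCV 4.12 (cv2) and the standard library are available. Lean on these libraries where they do the work, as an engineer would, in place of code of your own. Each camera call takes 0.05 s, during which the arm holds its last target.

## Working session

There is one attempt and no reset: what is moved stays moved. The work goes in short steps, Python scripts to look and compute and a tool call to move; the robot and the scene stay as the last step left them, time stands still between calls to the robot, and variables do not carry over. Pictures are saved under pics/ and viewed, and the job is handed in when it is done.

Besides the shell and the picture viewer there is one more tool, called after ">>>" by a JSON object that holds its "api" and its "payload", one argument or row to a line. apply_moves: Moves the arm, as the interface text tells. Its arguments: {"type":"object","properties":{"hand":{"type":"array","items":{"type":"number"}},"travel":{"type":"array","items":{"type":"array","items":{"type":"number"}}},"twist":{"type":"array","items":{"type":"array","items":{"type":"number"}}}},"required":["hand","travel","twist"]}

```bash
ls; mkdir -p pics; python3 - <<'E'
from rig import ctrl,cams
import cv2,numpy as np
o=ctrl.get_obs();print(o)
for n in ["scene","side","wrist"]:
    p,d=cams.capture(n); cv2.imwrite(f"pics/{n}0.png",p[:,:,::-1]); np.save(f"pics/{n}0.npy",d)
    print(n,cams.get_calibration(n))
E
```

```text
pics
{'clock': 0.0, 'q': array([-8.28720958e+01,  1.79596006e+01,  8.58536711e+01, -1.18148813e-03,
        7.62610401e+01, -1.27997230e+01]), 'qvel': array([-0.01008684,  0.00726741,  0.02247816, -0.02824801, -0.08877428,
       -0.02714756]), 'effort': array([ 2.03071097e-03, -4.12258601e+01, -2.59743369e+01, -7.41678036e-05,
        4.05945611e-03,  1.64091563e-05]), 'position': array([ 0.17889266, -0.49333126,  0.24773589]), 'orientation': array([[ 9.40122243e-01,  3.40837405e-01, -1.80812118e-04],
       [ 3.40837347e-01, -9.40121403e-01,  1.28447602e-03],
       [ 2.67812132e-04, -1.26919200e-03, -9.99999159e-01]]), 'force': array([-0.53726458, -0.51341628,  0.46615226]), 'moment': array([-0.0031051 ,  0.05608633, -0.0507312 ]), 'grip_width': 0.08564267722583524}
scene {'K': array([[487.42462012,   0.        , 312.71693511],
       [  0.        , 487.42462012, 239.16860459],
       [  0.        ,   0.        ,   1.        ]]), 'k1': -0.07269512629194173, 'R': array([[-0.84381469,  0.5364268 , -0.01493512],
       [ 0.36213822,  0.548674  , -0.75353351],
       [-0.39602106, -0.
[... 320 characters left out ...]
3127],
       [-0.36243461,  0.43685339, -0.82328626],
       [ 0.49860547, -0.65542518, -0.56728336]]), 't': array([0.36733056, 0.2743159 , 0.60171273])}
wrist {'K': array([[368.4316427 ,   0.        , 322.27668075],
       [  0.        , 368.4316427 , 239.63375847],
       [  0.        ,   0.        ,   1.        ]]), 'k1': -0.07562170414660006, 'mount': array([[-6.50266314e-04, -9.50684885e-01, -3.10157745e-01,
         7.80809957e-02],
       [ 9.99999772e-01, -6.74351250e-04, -2.95676156e-05,
        -1.23422995e-03],
       [-1.81045778e-04, -3.10157693e-01,  9.50685107e-01,
        -1.26821273e-01],
       [ 0.00000000e+00,  0.00000000e+00,  0.00000000e+00,
         1.00000000e+00]])}
```

View pics/scene0.png

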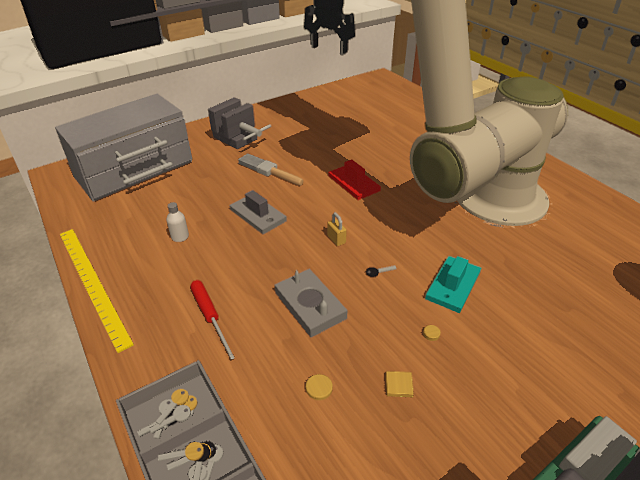

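View pics/side0.png

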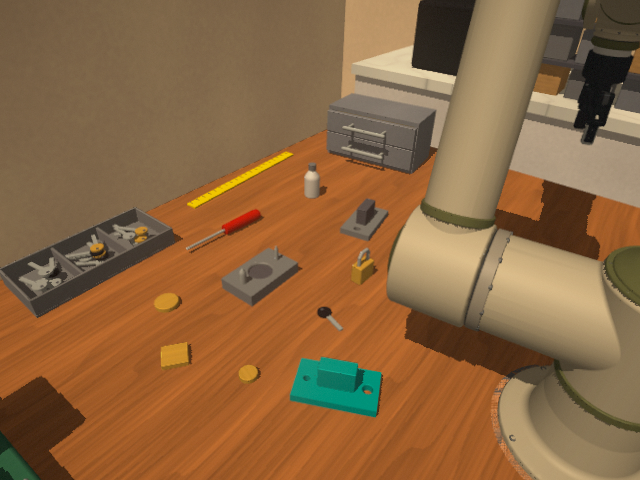

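View pics/wrist0.png

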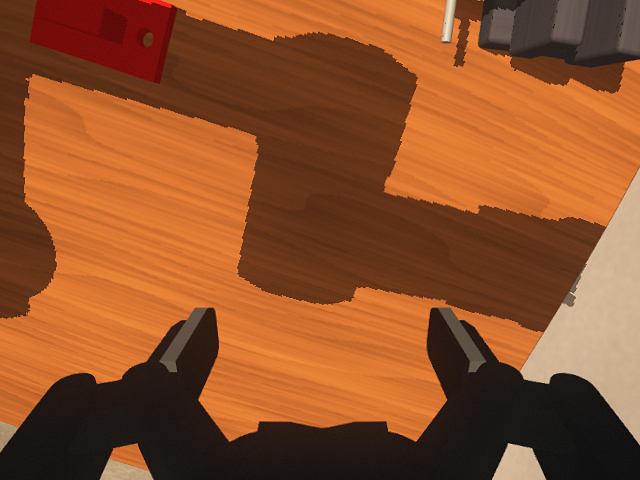

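Scene picture, candidates for the blank: large disc (319,386), small disc (431,332), square (399,384). For the upper half: grey (258,210), red (353,180), turquoise (455,283). The lower half is at (311,300). I choose the large disc and the grey plate, and check both in an enlarged crop.

```bash
cat > h.py <<'E'
from rig import ctrl,cams
import cv2,numpy as np
def campose(n,obs=None):
    c=cams.get_calibration(n)
    if n=="wrist":
        R=np.array(obs["orientation"]);p=np.array(obs["position"]);M=c["mount"]
        Rc=R@M[:3,:3];tc=R@M[:3,3]+p
    else:
        Rc=c["R"].T;tc=-Rc@c["t"]
    return c,Rc,tc
def rays(n,uv,obs=None):
    c,Rc,tc=campose(n,obs)
    uv=np.asarray(uv,float).reshape(-1,1,2)
    D=np.array([c["k1"],0,0,0,0])
    s=cv2.undistortPoints(uv,c["K"],D).reshape(-1,2)
    return tc,(Rc@np.c_[s,np.ones(len(s))].T).T
def onz(n,uv,z,obs=None):
    t,r=rays(n,uv,obs)
    return np.round(t+r*((z-t[2])/r[:,2])[:,None],4)
def proj(n,X,obs=None):
    c,Rc,tc=campose(n,obs)
    Xc=(np.asarray(X,float).reshape(-1,3)-tc)@Rc
    p,_=cv2.projectPoints(Xc,np.zeros(3),np.zeros(3),c["K"],np.array([c["k1"],0,0,0,0]))
    return p.reshape(-1,2)
def crop(f,x0,y0,x1,y1,s,out):
    im=cv2.imread(f)[y0:y1,x0:x1]
    cv2.imwrite(out,cv2.resize(im,None,fx=s,fy=s,interpolation=cv2.INTER_CUBIC))
def cap(n,out):
    o=ctrl.get_obs();p,d=cams.capture(n);cv2.imwrite(out,p[:,:,::-1]);np.save(out[:-3]+"npy",d);return o,p,d
E
python3 - <<'E'
from h import *
crop("pics/scene0.png",215,180,445,410,2.6,"pics/c1.png")
print(onz("scene",[[319,386]],.01),onz("side",[[167,301]],.01))
print(onz("scene",[[257,198]],.054),onz("side",[[367,208]],.04))
print(onz("scene",[[311,298]],.024),onz("side",[[260,271]],.024))
E
```

```text
[[0.6604 0.2019 0.01  ]] [[0.6571 0.2011 0.01  ]]
[[ 0.5306 -0.2546  0.054 ]] [[ 0.5315 -0.2664  0.04  ]]
[[0.5757 0.0441 0.024 ]] [[0.5749 0.0436 0.024 ]]
```

View pics/c1.png

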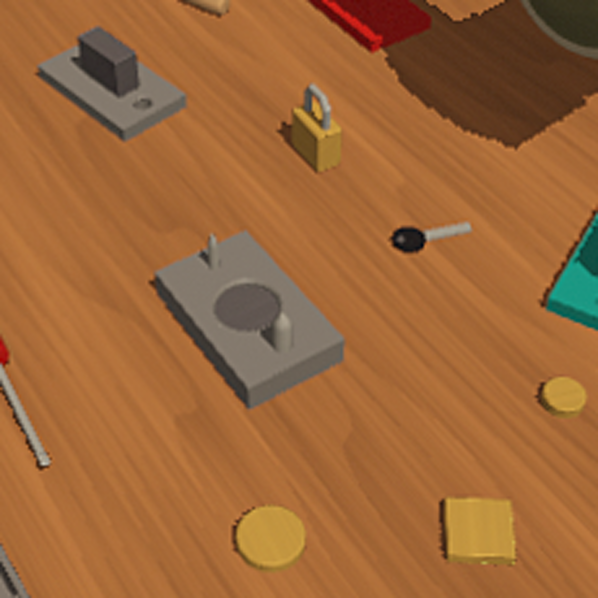

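The crop shows the large disc at crop (270,537), clearly bigger than the small one at (563,396) and round, unlike the square at (480,530). The grey plate with the dark block is at (112,75), and the thick pin is the one nearest the disc. Next I move toward the upper half for a close wrist view.

```bash
cat > d.py <<'E'
import sys
from h import *
o=ctrl.get_obs();R=np.array(o["orientation"]);p=np.array(o["position"])
t=np.array([float(a) for a in sys.argv[1:4]])
print("delta tool mm",np.round(R.T@(t-p)*1000,1),"pos",np.round(p,4),"yaw x",round(float(np.degrees(np.arctan2(R[1,0],R[0,0]))),2), "zax",np.round(R[:,2],4))
E
python3 d.py .45 -.25 .25; python3 d.py .60 .10 .25
```

```text
delta tool mm [ 337.8 -136.4   -1.9] pos [ 0.1789 -0.4934  0.2479] yaw x 19.92 zax [-1.e-04  1.e-03 -1.e+00]
delta tool mm [ 598.1 -414.4   -1.6] pos [ 0.1789 -0.4934  0.2479] yaw x 19.92 zax [-1.e-04  1.e-03 -1.e+00]
```

>>> {"api": "apply_moves", "payload": {
  "hand": [1,1,1,1,1,1,1,1,1,1,1,1,1,1],
  "travel": [
    [0.028,-0.0114,0],
    [0.028,-0.0114,0],
    [0.028,-0.0114,0],
    [0.028,-0.0114,0],
    [0.028,-0.0114,0],
    [0.028,-0.0114,0],
    [0.028,-0.0114,0],
    [0.028,-0.0114,0],
    [0.028,-0.0114,0],
    [0.028,-0.0114,0],
    [0.028,-0.0114,0],
    [0.028,-0.0114,0],
    [0,0,0],
    [0,0,0]
  ],
  "twist": [
    [0,0,0],
    [0,0,0],
    [0,0,0],
    [0,0,0],
    [0,0,0],
    [0,0,0],
    [0,0,0],
    [0,0,0],
    [0,0,0],
    [0,0,0],
    [0,0,0],
    [0,0,0],
    [0,0,0],
    [0,0,0]
  ]
}}

```text
clock: 1.32
position: [0.4487, -0.2495, 0.248]
orientation: [[0.939, 0.343, -0.001], [0.343, -0.939, 0.0], [-0.0, -0.001, -1.0]]
force: [0.5, -0.3, -0.1]
grip_width: 0.0855
```

```bash
python3 - <<'E'
from h import *
import pickle
o,p,d=cap("wrist","pics/w1.png");pickle.dump(o,open("pics/w1.pkl","wb"));print(o["position"])
E
python3 d.py .58 .10 .25
```

```text
[ 0.44871071 -0.24954222  0.24796466]
delta tool mm [ 243.6 -284.2   -2. ] pos [ 0.4481 -0.2503  0.248 ] yaw x 19.98 zax [-6.e-04  2.e-04 -1.e+00]
```

View pics/w1.png

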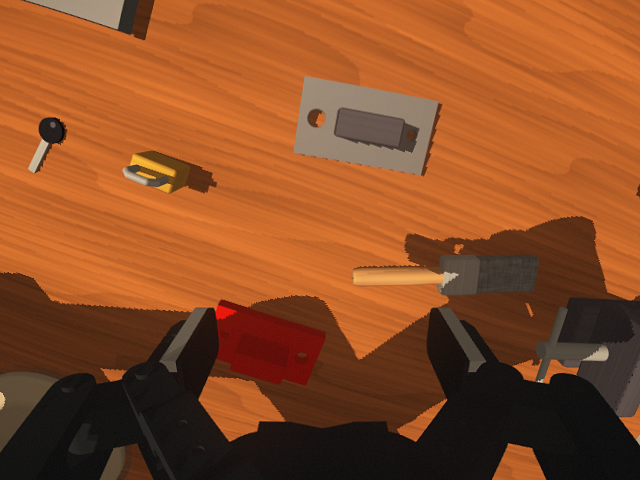

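Wrist view: the upper half is at (367,125), with the wide hole at (316,118) and the narrow hole near (411,134). The red plate at (270,340) and the padlock at (155,170) are well clear. I zoom in and carry on to the blank and lower die.

```bash
python3 - <<'E'
from h import *
crop("pics/w1.png",285,65,450,185,4.5,"pics/c2.png")
E
```

```text
(no output)
```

View pics/c2.png

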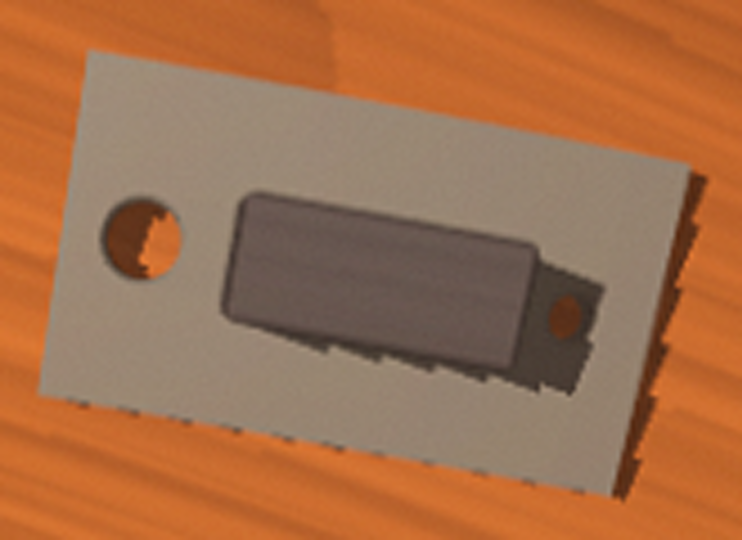

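>>> {"api": "apply_moves", "payload": {
  "hand": [1,1,1,1,1,1,1,1,1,1,1,1,1,1],
  "travel": [
    [0.02,-0.0237,0],
    [0.02,-0.0237,0],
    [0.02,-0.0237,0],
    [0.02,-0.0237,0],
    [0.02,-0.0237,0],
    [0.02,-0.0237,0],
    [0.02,-0.0237,0],
    [0.02,-0.0237,0],
    [0.02,-0.0237,0],
    [0.02,-0.0237,0],
    [0.02,-0.0237,0],
    [0.02,-0.0237,0],
    [0,0,0],
    [0,0,0]
  ],
  "twist": [
    [0,0,0],
    [0,0,0],
    [0,0,0],
    [0,0,0],
    [0,0,0],
    [0,0,0],
    [0,0,0],
    [0,0,0],
    [0,0,0],
    [0,0,0],
    [0,0,0],
    [0,0,0],
    [0,0,0],
    [0,0,0]
  ]
}}

```text
clock: 2.53
position: [0.5769, 0.0986, 0.2479]
orientation: [[0.94, 0.341, -0.001], [0.341, -0.94, -0.0], [-0.001, 0.0, -1.0]]
force: [-0.2, -0.1, -0.5]
grip_width: 0.0852
```

```bash
python3 - <<'E'
from h import *
import pickle
o,p,d=cap("wrist","pics/w2.png");pickle.dump(o,open("pics/w2.pkl","wb"));print(o["position"])
E
```

```text
[0.57692119 0.09855189 0.247856  ]
```

View pics/w2.png

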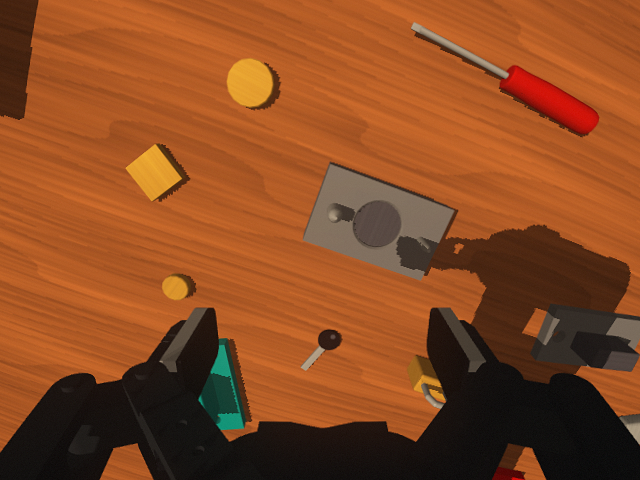

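The wrist view shows the blank at (250,83) and the lower die with its cavity at (377,223) and its thick pin at (338,213). I enlarge it to read exact points.

```bash
python3 - <<'E'
from h import *
crop("pics/w2.png",295,155,465,285,4.6,"pics/c3.png")
crop("pics/w2.png",215,50,290,115,8,"pics/c4.png")
E
```

```text
(no output)
```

View pics/c3.png

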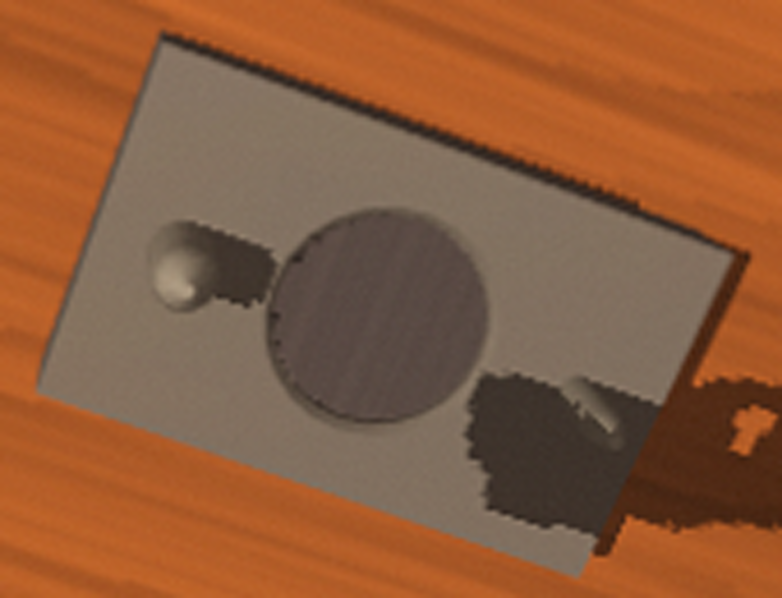

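View pics/c4.png

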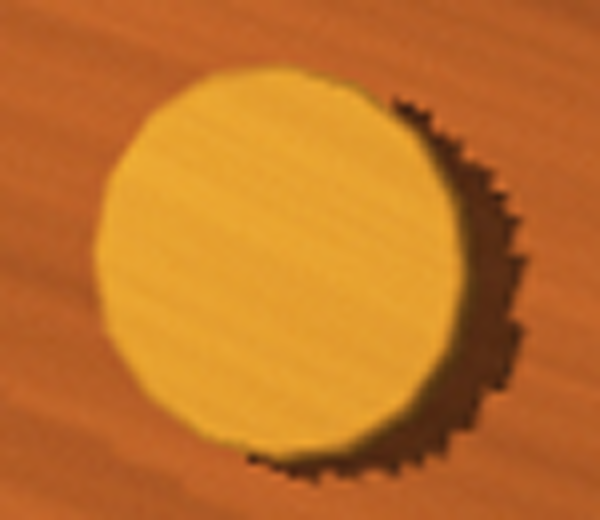

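```bash
cat > fit.py <<'E'
from h import *
from scipy.optimize import least_squares
def px(c,x0,y0,s): return (np.array(c,float)+.5)/s-.5+[x0,y0]
def fit(n,uv,P,obs,x0):
    P=np.array(P,float)
    def W(v):
        c,s=np.cos(v[2]),np.sin(v[2]);return np.c_[P[:,0]*c-P[:,1]*s+v[0],P[:,0]*s+P[:,1]*c+v[1],P[:,2]]
    r=least_squares(lambda v:(proj(n,W(v),obs)-uv).ravel(),x0,loss="soft_l1")
    return r.x,(proj(n,W(r.x),obs)-uv)
E
python3 - <<'E'
from fit import *
import pickle
np.set_printoptions(precision=4,suppress=True)
o1=pickle.load(open("pics/w1.pkl","rb"));o2=pickle.load(open("pics/w2.pkl","rb"))
lo=px([[160,35],[738,255],[580,577],[38,390]],295,155,4.6)
# image: left=thick(+y)
P=np.array([[40,65,24],[40,-65,24],[-40,-65,24],[-40,65,24]])/1000
x,r=fit("wrist",lo,P,o2,[.575,.044,0]);print("lower",x[:2],np.degrees(x[2]),r.round(1).tolist())
# pins + side
print("cavity mouth",onz("wrist",px([[377,317]],295,155,4.6),.022,o2))
up=px([[88,50],[690,165],[613,495],[40,397],[142,238],[245,190],[542,243],[516,370],[222,318]],285,65,4.5)
P=np.array([[35,63,14],[35,-63,14],[-35,-63,14],[-35,63,14],[0,46,14],[12,28,54],[12,-28,54],[-12,-28,54],[-12,28,54]])/1000
x,r=fit("wrist",up,P,o1,[.53,-.26,0]);print("upper",x[:2],np.degrees(x[2]),r.round(1).tolist())
print("blank",onz("wrist",px([[279,260]],215,50,8),.010,o2))
E
```

```text
lower [0.5759 0.0406] -0.1213893592430024 [[1.3, 1.0], [-0.8, -0.4], [-0.2, -0.3], [-0.1, -0.2]]
cavity mouth [[0.5758 0.042  0.022 ]]
upper [ 0.5301 -0.2608] 10.52285804045538 [[-0.0, -0.0], [-0.1, -0.7], [-0.5, -0.3], [-0.5, -0.5], [0.2, 0.5], [0.4, -0.2], [0.2, 0.0], [-0.3, 0.5], [0.4, 0.6]]
blank [[0.6594 0.2016 0.01  ]]
```

```bash
python3 d.py .6594 .2016 .25
```

```text
delta tool mm [113.1 -69.6  -2.1] pos [0.5768 0.0977 0.248 ] yaw x 19.89 zax [-7.e-04 -4.e-04 -1.e+00]
```

>>> {"api": "apply_moves", "payload": {
  "hand": [1,1,1,1,1,1,1,1,1,1,1,1,1,1,1,1,1,1],
  "travel": [
    [0.0188,-0.0116,0],
    [0.0188,-0.0116,0],
    [0.0188,-0.0116,0],
    [0.0188,-0.0116,0],
    [0.0188,-0.0116,0],
    [0.0188,-0.0116,0],
    [0,0,0.015],
    [0,0,0.015],
    [0,0,0.015],
    [0,0,0.015],
    [0,0,0.015],
    [0,0,0.015],
    [0,0,0.015],
    [0,0,0.015],
    [0,0,0.015],
    [0,0,0.015],
    [0,0,0],
    [0,0,0]
  ],
  "twist": [
    [0,0,0],
    [0,0,0],
    [0,0,0],
    [0,0,0],
    [0,0,0],
    [0,0,0],
    [0,0,-0.1224],
    [0,0,-0.1224],
    [0,0,-0.1224],
    [0,0,-0.1224],
    [0,0,-0.1224],
    [0,0,-0.1224],
    [0,0,-0.1224],
    [0,0,-0.1224],
    [0,0,-0.1224],
    [0,0,-0.1224],
    [0,0,0],
    [0,0,0]
  ]
}}

```text
clock: 4.08
position: [0.6592, 0.2009, 0.0982]
orientation: [[0.005, 1.0, -0.001], [1.0, -0.005, -0.0], [-0.0, -0.001, -1.0]]
force: [0.9, 0.1, -0.3]
grip_width: 0.0855
```

```bash
python3 - <<'E'
from h import *
import pickle
o,p,d=cap("wrist","pics/w3.png");pickle.dump(o,open("pics/w3.pkl","wb"));print(o["position"])
E
python3 d.py .6594 .2016 .02
```

```text
[0.65924028 0.20088653 0.09821241]
delta tool mm [ 0.3 -0.4 79.3] pos [0.6597 0.2013 0.0993] yaw x 89.75 zax [ 9.e-04 -0.e+00 -1.e+00]
```

View pics/w3.png

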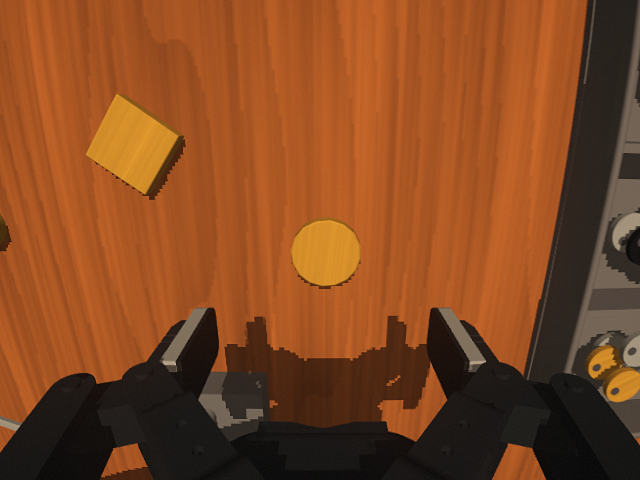

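```bash
python3 - <<'E'
from h import *
import pickle
o=pickle.load(open("pics/w3.pkl","rb"))
im=cv2.imread("pics/w3.png");h=cv2.cvtColor(im,cv2.COLOR_BGR2HSV)
m=cv2.inRange(h,(17,100,120),(30,255,255))[200:300,270:380]
c=max(cv2.findContours(m,0,1)[0],key=cv2.contourArea)+[270,200]
(e)=cv2.fitEllipse(c);print(e); print(onz("wrist",[e[0]],.010,o))
o=ctrl.get_obs();print(o["position"])
E
```

```text
((325.3991394042969, 251.78775024414062), (66.25375366210938, 67.87332916259766), 81.37838745117188)
[[0.6593 0.2029 0.01  ]]
[0.65970871 0.20130532 0.09925224]
```

>>> {"api": "apply_moves", "payload": {
  "hand": [1,1,1,1,1,1,1,1,0.25,0.25,0.25,0.25,0.25,0.25],
  "travel": [
    [0.0012,-0.0002,0.01],
    [0,0,0.01],
    [0,0,0.01],
    [0,0,0.01],
    [0,0,0.01],
    [0,0,0.01],
    [0,0,0.01],
    [0,0,0.006],
    [0,0,0],
    [0,0,0],
    [0,0,0],
    [0,0,0],
    [0,0,0],
    [0,0,0]
  ],
  "twist": [
    [0,0,0],
    [0,0,0],
    [0,0,0],
    [0,0,0],
    [0,0,0],
    [0,0,0],
    [0,0,0],
    [0,0,0],
    [0,0,0],
    [0,0,0],
    [0,0,0],
    [0,0,0],
    [0,0,0],
    [0,0,0]
  ]
}}

```text
clock: 5.3
position: [0.6592, 0.2038, 0.0227]
orientation: [[-0.001, 1.0, 0.001], [1.0, 0.001, 0.0], [0.0, 0.001, -1.0]]
force: [0.4, 0.3, 0.4]
grip_width: 0.0535
```

```bash
python3 - <<'E'
from h import *
cap("wrist","pics/w4.png");cap("side","pics/s4.png");o,_,_=cap("scene","pics/sc4.png");print(o["position"],o["force"],o["grip_width"])
u=proj("side",[.659,.202,.02])[0].astype(int);print(u)
crop("pics/s4.png",u[0]-60,u[1]-60,u[0]+60,u[1]+40,6,"pics/s4c.png")
E
```

```text
[0.65908239 0.20381085 0.02253593] [ 0.30304769 -0.3883171  -0.89341606] 0.05313087634961173
[164 296]
```

View pics/w4.png

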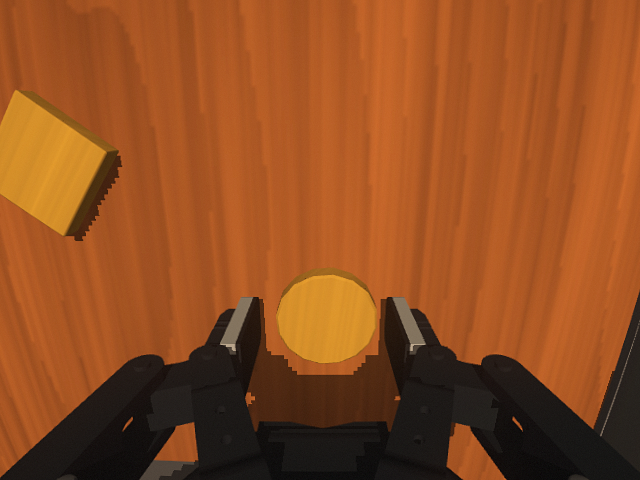

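View pics/s4c.png

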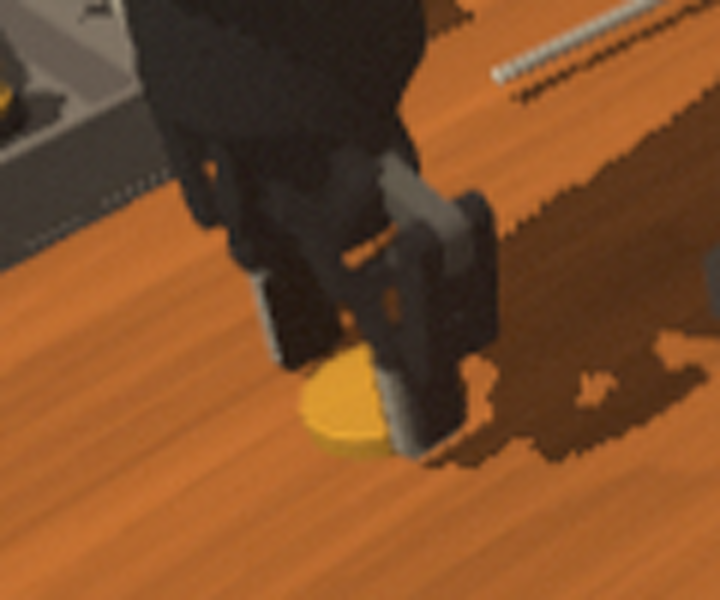

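```bash
python3 - <<'E'
from h import *
im=cv2.imread("pics/w4.png");h=cv2.cvtColor(im,cv2.COLOR_BGR2HSV)
m=cv2.inRange(h,(17,100,160),(30,255,255));m[:240]=0;m[:,:268]=0
c=max(cv2.findContours(m,0,1)[0],key=cv2.contourArea)
e=cv2.fitEllipse(c);print(e)
o=ctrl.get_obs();print(onz("wrist",[e[0]],.010,o),o["position"])
E
```

```text
((326.2776794433594, 317.4576110839844), (90.180908203125, 98.31098937988281), 85.97579956054688)
[[0.6591 0.2034 0.01  ]] [0.65905746 0.20380028 0.02246026]
```

Centred within 0.5 mm. I lower 4 mm and close.

>>> {"api": "apply_moves", "payload": {
  "hand": [0.25,0.25,0.25,-0.3,-0.3,-0.3,-0.3,-0.3,-0.3],
  "travel": [
    [0,0,0.002],
    [0,0,0.002],
    [0,0,0],
    [0,0,0],
    [0,0,0],
    [0,0,0],
    [0,0,0],
    [0,0,0],
    [0,0,0]
  ],
  "twist": [
    [0,0,0],
    [0,0,0],
    [0,0,0],
    [0,0,0],
    [0,0,0],
    [0,0,0],
    [0,0,0],
    [0,0,0],
    [0,0,0]
  ]
}}

```text
clock: 6.2
position: [0.6592, 0.2038, 0.0187]
orientation: [[-0.001, 1.0, 0.001], [1.0, 0.001, 0.0], [0.0, 0.001, -1.0]]
force: [-0.8, 0.1, 4.4]
grip_width: 0.0396
```

```bash
python3 - <<'E'
from h import *
cap("wrist","pics/w5.png");o,_,_=cap("side","pics/s5.png");print(o["position"],o["force"],o["grip_width"])
crop("pics/s5.png",104,236,224,336,6,"pics/s5c.png")
E
```

```text
[0.65921116 0.20382368 0.01868383] [-0.30201989  0.54498401  4.95063417] 0.03982686566796788
```

View pics/w5.png

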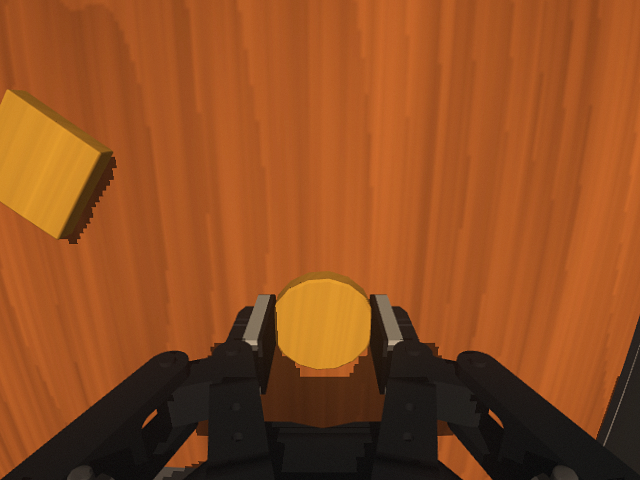

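View pics/s5c.png

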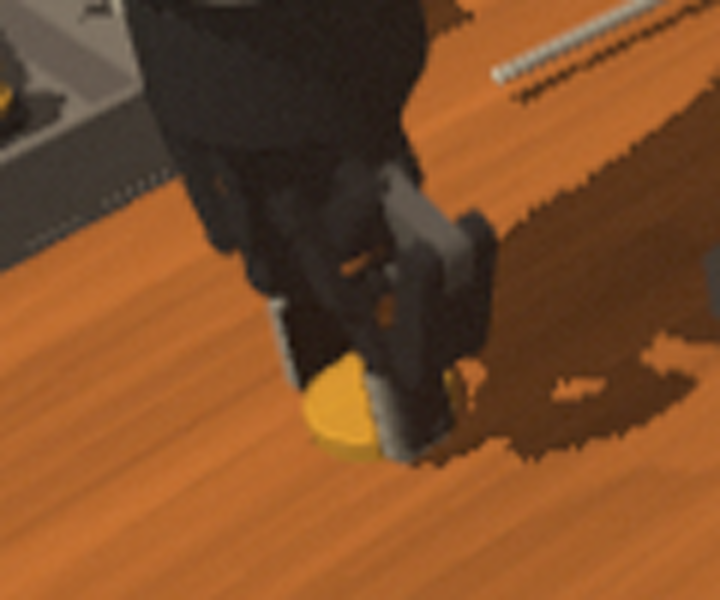

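The blank is between the pads (325,325), but the 4–5 N upward force suggests the tips are on the bench. I regrip 2 mm higher so more of the disc sticks out below the tips.

>>> {"api": "apply_moves", "payload": {
  "hand": [0.15,0.15,0.15,0.15,-0.3,-0.3,-0.3,-0.3,-0.3,-0.3,-0.3],
  "travel": [
    [0,0,0],
    [0,0,0],
    [0,0,-0.002],
    [0,0,0],
    [0,0,0],
    [0,0,0],
    [0,0,0],
    [0,0,0],
    [0,0,0],
    [0,0,0],
    [0,0,0]
  ],
  "twist": [
    [0,0,0],
    [0,0,0],
    [0,0,0],
    [0,0,0],
    [0,0,0],
    [0,0,0],
    [0,0,0],
    [0,0,0],
    [0,0,0],
    [0,0,0],
    [0,0,0]
  ]
}}

```text
clock: 7.22
position: [0.6593, 0.2038, 0.0209]
orientation: [[-0.001, 1.0, 0.001], [1.0, 0.001, 0.0], [0.0, 0.001, -1.0]]
force: [-1.6, -0.7, 5.6]
grip_width: 0.0395
```

>>> {"api": "apply_moves", "payload": {
  "hand": [-0.3,-0.3,-0.3,-0.3,-0.3,-0.3,-0.3,-0.3,-0.3],
  "travel": [
    [0,0,-0.005],
    [0,0,-0.01],
    [0,0,-0.01],
    [0,0,-0.015],
    [0,0,-0.015],
    [0,0,-0.015],
    [0,0,-0.015],
    [0,0,0],
    [0,0,0]
  ],
  "twist": [
    [0,0,0],
    [0,0,0],
    [0,0,0],
    [0,0,0],
    [0,0,0],
    [0,0,0],
    [0,0,0],
    [0,0,0],
    [0,0,0]
  ]
}}

```text
clock: 7.97
position: [0.6593, 0.2039, 0.1063]
orientation: [[-0.001, 1.0, 0.002], [1.0, 0.001, 0.0], [0.0, 0.002, -1.0]]
force: [-0.1, 0.1, -2.6]
grip_width: 0.0391
```

```bash
python3 - <<'E'
from h import *
cap("wrist","pics/w6.png");o,_,_=cap("side","pics/s6.png");print(o["position"],o["force"],o["grip_width"])
crop("pics/s6.png",94,180,234,296,5.5,"pics/s6c.png")
E
python3 d.py .5758 .0415 .108
```

```text
[0.65877625 0.20378245 0.10499724] [ 1.0380209  -0.17483755 -1.33874358] 0.03932454080237605
delta tool mm [-162.2  -82.9   -3.5] pos [0.6585 0.2037 0.1044] yaw x 90.06 zax [-1.5e-03 -2.0e-04 -1.0e+00]
```

View pics/w6.png

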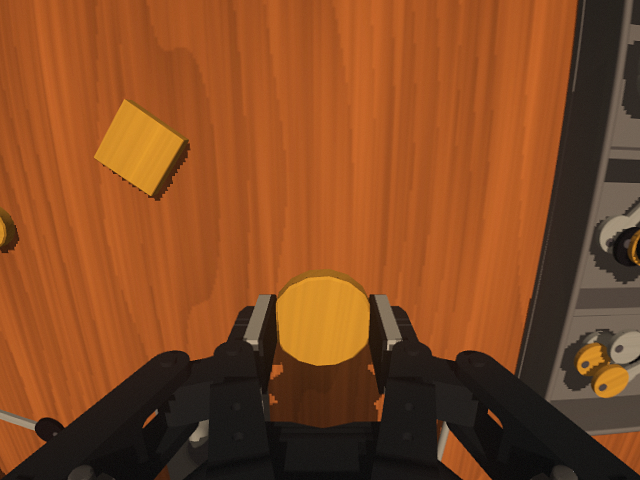

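View pics/s6c.png

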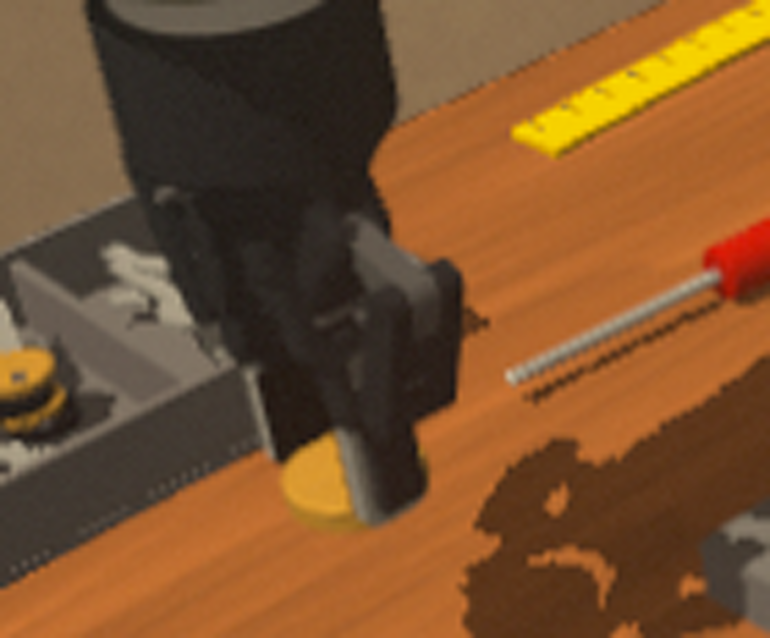

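```bash
cat > disc.py <<'E'
from h import *
import sys
o,p,d=cap("wrist",sys.argv[1])
h=cv2.cvtColor(cv2.imread(sys.argv[1]),cv2.COLOR_BGR2HSV)
m=cv2.inRange(h,(17,100,150),(30,255,255));m[:240]=0;m[:,:268]=0;m[:,378:]=0
c=max(cv2.findContours(m,0,1)[0],key=cv2.contourArea)
e=cv2.fitEllipse(c);print(e)
zt=o["position"][2]-.0107
print("disc top centre minus TCP:",onz("wrist",[e[0]],zt,o)-o["position"],o["position"], "depth",d[int(e[0][1]),int(e[0][0])])
c,Rc,tc=campose("wrist",o)
for v in (-25,0,25):
    u0=e[0]; uu=[u0[0],u0[1]+v]; t,r=rays("wrist",[uu],o); dd=d[int(uu[1]),int(uu[0])]; print((t+r[0]*dd)-o["position"])
for v in (-30,30):
    uu=[e[0][0]+v,e[0][1]]; t,r=rays("wrist",[uu],o); dd=d[int(uu[1]),int(uu[0])]; print((t+r[0]*dd)-o["position"])
E
python3 disc.py pics/w7.png
```

```text
((322.2734375, 318.561279296875), (94.24388122558594, 95.02655792236328), 85.07996368408203)
disc top centre minus TCP: [[-1.74890025e-03  6.08089939e-05 -1.06652251e-02]] [0.6585489  0.20373919 0.10436523] depth 0.15419452
[-0.00171188  0.01236022 -0.00958462]
[-0.00170745  0.00073626 -0.00954714]
[-0.00170389 -0.01183613 -0.00995487]
[-0.01435636  0.00045202 -0.00996021]
[ 0.01095703  0.00034629 -0.01022783]
```

>>> {"api": "apply_moves", "payload": {
  "hand": [-0.3,-0.3,-0.3,-0.3,-0.3,-0.3,-0.3,-0.3,-0.3,-0.3,-0.3,-0.3],
  "travel": [
    [-0.0234,-0.0083,-0.003],
    [-0.0234,-0.0083,-0.003],
    [-0.0234,-0.0083,-0.003],
    [-0.0234,-0.0083,-0.003],
    [-0.0234,-0.0083,-0.003],
    [-0.0234,-0.0083,-0.003],
    [-0.0234,-0.0083,-0.003],
    [-0.0234,-0.0083,-0.003],
    [-0.0234,-0.0083,-0.003],
    [-0.0234,-0.0083,-0.003],
    [0,0,0],
    [0,0,0]
  ],
  "twist": [
    [0,0,0],
    [0,0,0],
    [0,0,0],
    [0,0,0],
    [0,0,0],
    [0,0,0],
    [0,0,0],
    [0,0,0],
    [0,0,0],
    [0,0,0],
    [0,0,0],
    [0,0,0]
  ]
}}

```text
clock: 9.12
position: [0.5759, -0.0311, 0.1349]
orientation: [[0.001, 1.0, -0.001], [1.0, -0.001, 0.0], [0.0, -0.001, -1.0]]
force: [0.6, 0.6, -1.3]
grip_width: 0.0391
```

```bash
python3 disc.py pics/w8.png; python3 -c "
from h import *
import pickle;o=ctrl.get_obs();pickle.dump(o,open('pics/w8.pkl','wb'));print(o['position'])"
```

```text
((322.51470947265625, 318.0484924316406), (94.5201416015625, 95.72248077392578), 4.678966522216797)
disc top centre minus TCP: [[-0.00160475  0.0002957  -0.01065189]] [ 0.57590475 -0.0310957   0.13485189] depth 0.15381512
[-0.0015813   0.01238362 -0.01001804]
[-0.0015962   0.00114476 -0.0092782 ]
[-0.00161406 -0.01125549 -0.00949417]
[-0.01421062  0.00090356 -0.00967233]
[ 0.01097806  0.00110922 -0.00929661]
[ 0.57606812 -0.03020661  0.13476018]
```

View pics/w8.png

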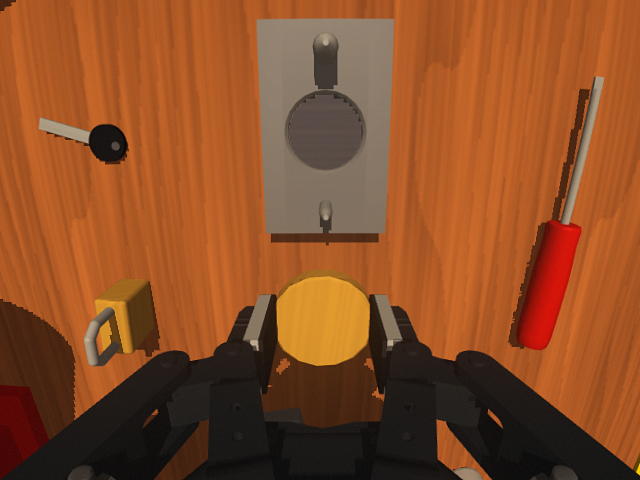

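Good view: the blank is in hand at (323,318), the cavity at (326,130), the thick pin at (326,43) at the far end and the thin pin at (326,213).

```bash
python3 - <<'E'
from h import *
crop("pics/w8.png",250,10,400,250,3.3*0.75,"pics/x.png")
im=cv2.imread("pics/w8.png")[75:185,270:385];cv2.imwrite("pics/c8a.png",cv2.resize(im,None,fx=5,fy=5,interpolation=2))
im=cv2.imread("pics/w8.png")[10:250,250:400];cv2.imwrite("pics/c8b.png",cv2.resize(im,None,fx=2.5,fy=2.5,interpolation=2)[:600])
E
```

```text
(no output)
```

View pics/c8a.png

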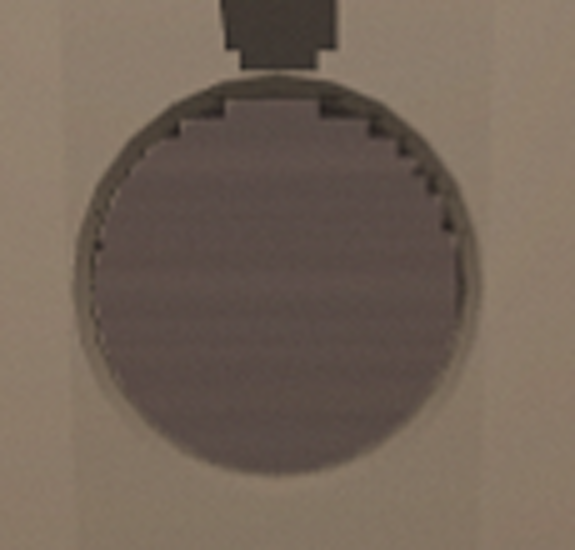

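View pics/c8b.png

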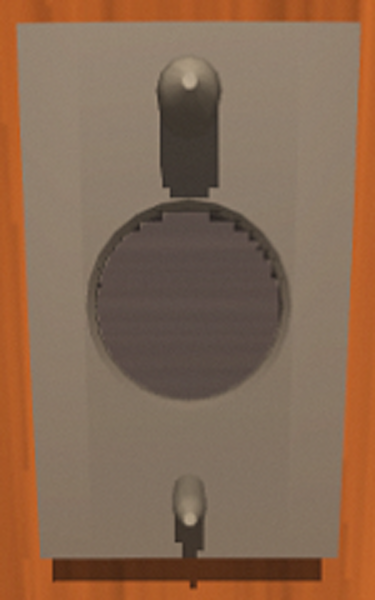

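```bash
python3 - <<'E'
from fit import *
import pickle
np.set_printoptions(precision=4,suppress=True)
o=pickle.load(open("pics/w8.pkl","rb"))
o["position"]=np.array([0.5759,-0.0305,0.1348])
uv=np.r_[px([[18,24],[360,24],[338,557],[42,557],[190,80],[190,518]],250,10,2.5)]
P=np.array([[-40,65,24],[40,65,24],[40,-65,24],[-40,-65,24],[0,46,56],[0,-46,56]])/1000
x,r=fit("wrist",uv,P,o,[.575,.044,0]);print("lower",x[:2],np.degrees(x[2]),r.round(1).tolist())
th=np.arange(0,6.28,1.5708)
L,R_,=px([[75,280],[482,280]],270,75,5)
print(onz("wrist",[L,R_],.024,o)); print(onz("wrist",px([[278,73],[278,478]],270,75,5),.024,o))
E
```

```text
lower [0.576  0.0424] 0.1447900396016936 [[-0.1, 0.1], [0.2, -0.3], [-0.1, -0.3], [-0.2, -0.1], [0.1, 0.5], [0.1, -0.1]]
[[0.5505 0.0436 0.024 ]
 [0.6013 0.0436 0.024 ]]
[[0.5758 0.068  0.024 ]
 [0.5759 0.019  0.024 ]]
```

>>> {"api": "apply_moves", "payload": {
  "hand": [-0.3,-0.3,-0.3,-0.3,-0.3,-0.3,-0.3,-0.3,-0.3,-0.3,-0.3,-0.3],
  "travel": [
    [0.0182,0.0004,0],
    [0.0182,0.0004,0],
    [0.0182,0.0004,0],
    [0.0182,0.0004,0],
    [0,0,0.015],
    [0,0,0.015],
    [0,0,0.015],
    [0,0,0.015],
    [0,0,0.015],
    [0,0,0.005],
    [0,0,0],
    [0,0,0]
  ],
  "twist": [
    [0,0,0],
    [0,0,0],
    [0,0,0],
    [0,0,0],
    [0,0,0],
    [0,0,0],
    [0,0,0],
    [0,0,0],
    [0,0,0],
    [0,0,0],
    [0,0,0],
    [0,0,0]
  ]
}}

```text
clock: 10.17
position: [0.578, 0.0431, 0.0555]
orientation: [[-0.002, 1.0, 0.0], [1.0, 0.002, 0.0], [0.0, 0.0, -1.0]]
force: [-0.4, -0.2, -1.2]
grip_width: 0.0396
```

```bash
python3 disc.py pics/w9.png; python3 -c "
from h import *
o,_,_=cap('side','pics/s9.png');cap('scene','pics/sc9.png')
crop('pics/s9.png',200,200,330,310,5,'pics/s9c.png');crop('pics/sc9.png',250,230,370,340,5,'pics/sc9c.png');print(o['position'])"
```

```text
((322.78338623046875, 318.38885498046875), (93.79042053222656, 95.26619720458984), 9.986668586730957)
disc top centre minus TCP: [[-0.00146739  0.00011956 -0.01074624]] [0.57796739 0.04308044 0.05554624] depth 0.15336303
[-0.00149287  0.01274223 -0.00897074]
[-0.00147496  0.00123445 -0.00883255]
[-0.00145442 -0.01172228 -0.00991979]
[-0.01412629  0.00048121 -0.0100603 ]
[ 0.01113386  0.00079283 -0.00959746]
[0.57823159 0.04289068 0.05600401]
```

View pics/w9.png

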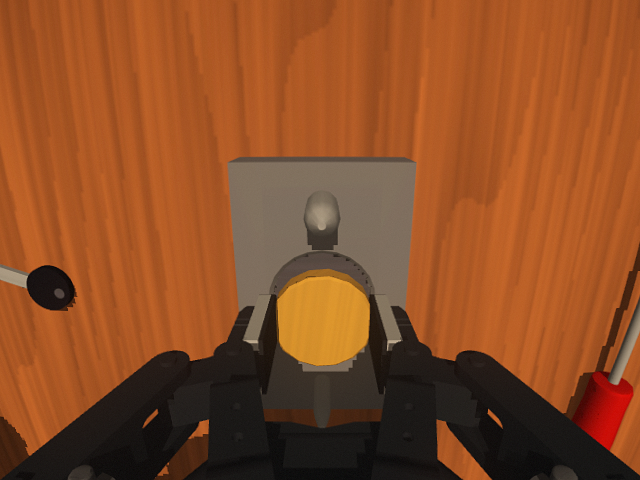

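View pics/s9c.png

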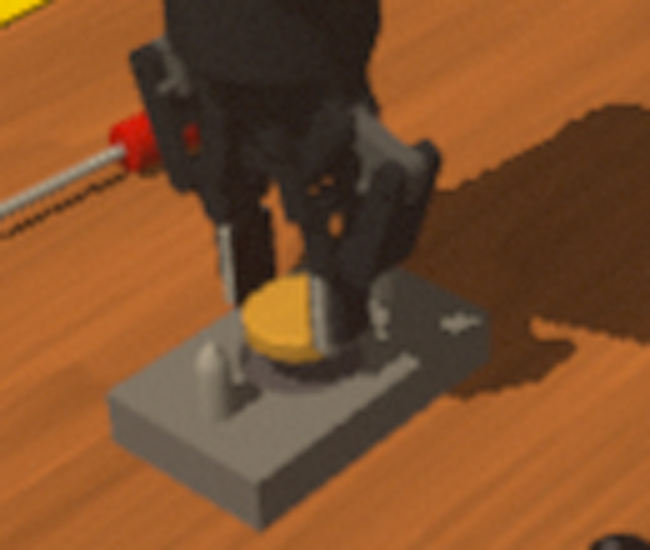

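View pics/sc9c.png

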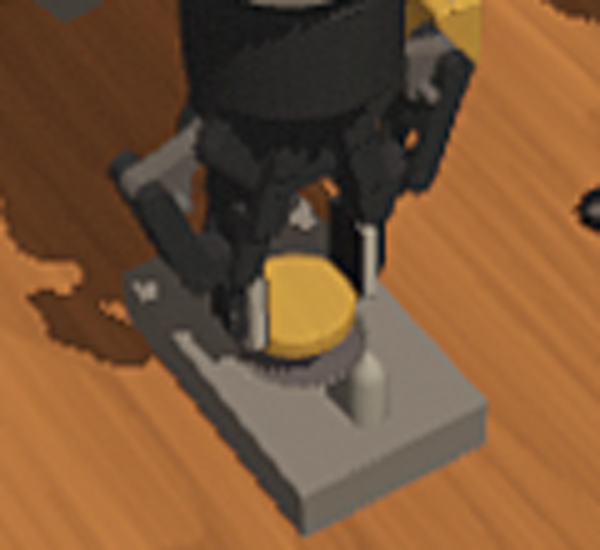

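```bash
python3 - <<'E'
from h import *
im=cv2.imread("pics/w9.png")[145:265,220:425];cv2.imwrite("pics/c9.png",cv2.resize(im,None,fx=3.8,fy=3.8,interpolation=2))
E
```

```text
(no output)
```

View pics/c9.png

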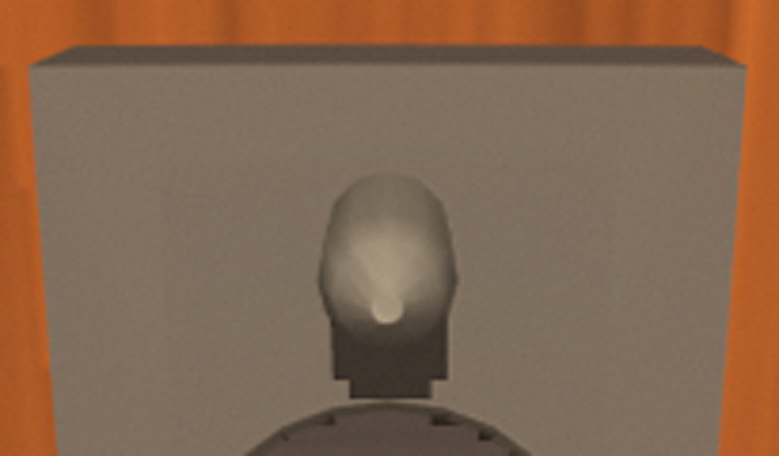

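```bash
python3 - <<'E'
from fit import *
np.set_printoptions(precision=4,suppress=True)
o=ctrl.get_obs();o["position"]=np.array([.5780,.0430,.0556])
uv=px([[31,66],[745,66],[387,310]],220,145,3.8)
P=np.array([[-40,65,24],[40,65,24],[0,46,56]])/1000
x,r=fit("wrist",uv,P,o,[.575,.044,0]);print("lower",x[:2],np.degrees(x[2]),r.round(1).tolist())
print(onz("wrist",px([[388,404]],220,145,3.8),.024,o),"mouth top edge, y should be c+.0255")
print("disc",onz("wrist",[[322.8,318.4]],.0458,o))
E
```

```text
lower [0.5761 0.0411] 0.014413040676895066 [[0.1, 0.3], [-0.2, 0.3], [0.1, -0.6]]
[[0.5761 0.066  0.024 ]] mouth top edge, y should be c+.0255
disc [[0.5765 0.0437 0.0458]]
```

>>> {"api": "apply_moves", "payload": {
  "hand": [-0.3,-0.3,-0.3,-0.3],
  "travel": [
    [-0.002,-0.0002,0],
    [0,0,0.005],
    [0,0,0.005],
    [0,0,0]
  ],
  "twist": [
    [0,0,0],
    [0,0,0],
    [0,0,0],
    [0,0,0]
  ]
}}

```text
clock: 10.65
position: [0.5775, 0.0404, 0.0446]
orientation: [[-0.001, 1.0, -0.0], [1.0, 0.001, 0.0], [0.0, -0.0, -1.0]]
force: [0.5, -0.1, 0.4]
grip_width: 0.0391
```

```bash
python3 disc.py pics/w10.png; python3 - <<'E'
from h import *
o=ctrl.get_obs();print(o["position"],o["force"])
im=cv2.imread("pics/w10.png")[160:400,210:440];cv2.imwrite("pics/c10.png",cv2.resize(im,None,fx=2.5,fy=2.5,interpolation=2))
cap('side','pics/s10.png')
crop('pics/s10.png',200,200,330,310,5,'pics/s10c.png')
E
```

```text
((322.1897277832031, 318.8194885253906), (94.65967559814453, 95.36492156982422), 13.63325023651123)
disc top centre minus TCP: [[-1.68138963e-03 -3.39653677e-05 -1.06559358e-02]] [0.57748139 0.04043397 0.04455594] depth 0.15593182
[-0.00173147  0.01204771 -0.0099801 ]
[-0.00173164 -0.00025923 -0.01104928]
[-0.00172695 -0.01148419 -0.00924201]
[-0.01447477 -0.0002464  -0.01096937]
[ 0.01082481  0.00095661 -0.00895114]
[0.57743865 0.04045669 0.04483106] [ 0.45584325  0.3842251  -0.47653982]
```

View pics/c10.png

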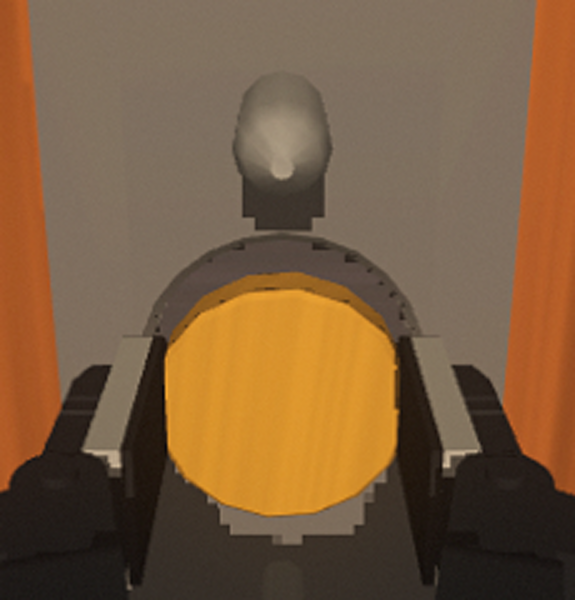

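View pics/s10c.png

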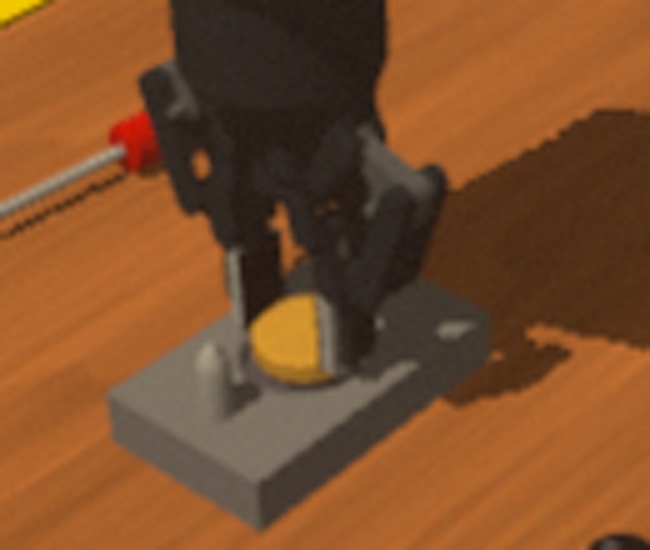

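```bash
python3 - <<'E'
from fit import *
o=ctrl.get_obs();print(o["position"])
print(onz("wrist",px([[281,235]],210,160,2.5),.024,o),onz("wrist",px([[281,272]],210,160,2.5),.0248,o))
uv=px([[281,176]],210,160,2.5);print(onz("wrist",uv,.056,o))
E
```

```text
[0.57743336 0.04049779 0.04503037]
[[0.5756 0.066  0.024 ]] [[0.5756 0.0595 0.0248]]
[[0.5757 0.0861 0.056 ]]
```

```bash
python3 - <<'E'
from fit import *
o=ctrl.get_obs()
for z in(.0343,.0355):print(onz("wrist",px([[281,288],[281,516],[165,400],[398,400]],210,160,2.5),z,o))
d=np.load("pics/w10.npy")
for r in range(250,372,5):
    dd=d[r,322]; t,ra=rays("wrist",[[322,r]],o); print(r,(t+ra[0]*dd).round(4))
E
```

```text
[[0.5757 0.0607 0.0343]
 [0.5757 0.0163 0.0343]
 [0.5559 0.0399 0.0343]
 [0.5955 0.04   0.0343]]
[[0.5757 0.0612 0.0355]
 [0.5757 0.0172 0.0355]
 [0.5561 0.0406 0.0355]
 [0.5954 0.0407 0.0355]]
250 [0.5756 0.0682 0.0253]
255 [0.5756 0.0658 0.0248]
260 [0.5756 0.0622 0.0216]
265 [0.5756 0.0596 0.0209]
270 [0.5756 0.0599 0.0273]
275 [0.5756 0.0602 0.0334]
280 [0.5756 0.0583 0.0341]
285 [0.5756 0.0559 0.0336]
290 [0.5756 0.054  0.0344]
295 [0.5756 0.0525 0.036 ]
300 [0.5756 0.05   0.0357]
305 [0.5756 0.0475 0.0352]
310 [0.5756 0.0459 0.0366]
315 [0.5756 0.0433 0.0361]
320 [0.5756 0.041  0.0363]
325 [0.5756 0.0379 0.0351]
330 [0.5756 0.0356 0.0354]
335 [0.5756 0.0334 0.0357]
340 [0.5756 0.0307 0.0354]
345 [0.5756 0.0282 0.0355]
350 [0.5756 0.0259 0.0358]
355 [0.5756 0.0223 0.0344]
360 [0.5756 0.0207 0.0358]
365 [0.5756 0.0177 0.0353]
370 [0.5756 0.0076 0.0258]
```

>>> {"api": "apply_moves", "payload": {
  "hand": [-0.3,-0.3,-0.3,-0.3],
  "travel": [
    [0.0008,0,0],
    [0,0,0.002],
    [0,0,0.002],
    [0,0,0]
  ],
  "twist": [
    [0,0,0],
    [0,0,0],
    [0,0,0],
    [0,0,0]
  ]
}}

```text
clock: 11.08
position: [0.5774, 0.0415, 0.0409]
orientation: [[-0.001, 1.0, -0.0], [1.0, 0.001, 0.0], [0.0, -0.0, -1.0]]
force: [0.4, 1.9, -0.7]
grip_width: 0.0391
```

>>> {"api": "apply_moves", "payload": {
  "hand": [-0.3,-0.3],
  "travel": [
    [0.0003,0,0.001],
    [0,0,0]
  ],
  "twist": [
    [0,0,0],
    [0,0,0]
  ]
}}

```text
clock: 11.25
position: [0.5774, 0.0416, 0.0401]
orientation: [[-0.001, 1.0, -0.0], [1.0, 0.001, -0.0], [-0.0, -0.0, -1.0]]
force: [-0.3, 1.1, -2.5]
grip_width: 0.0391
```

```bash
python3 disc.py pics/w11.png; python3 - <<'E'
from h import *
o=ctrl.get_obs();print(o["position"],o["force"])
im=cv2.imread("pics/w11.png")[160:400,210:440];cv2.imwrite("pics/c11.png",cv2.resize(im,None,fx=2.5,fy=2.5,interpolation=2))
E
```

```text
((322.12591552734375, 318.5135803222656), (94.3990249633789, 94.89781188964844), 38.141849517822266)
disc top centre minus TCP: [[-1.74699265e-03  7.46974131e-05 -1.06731136e-02]] [0.57744699 0.0416253  0.04007311] depth 0.15454511
[-0.00175837  0.01278241 -0.00877712]
[-0.00175736  0.00057667 -0.00986288]
[-0.00175377 -0.01160286 -0.00964645]
[-0.01442114  0.00037565 -0.01014604]
[ 0.0108394   0.00080761 -0.00946203]
[0.57746966 0.04161218 0.04014692] [-0.59502703  0.54918984 -1.84197716]
```

View pics/c11.png

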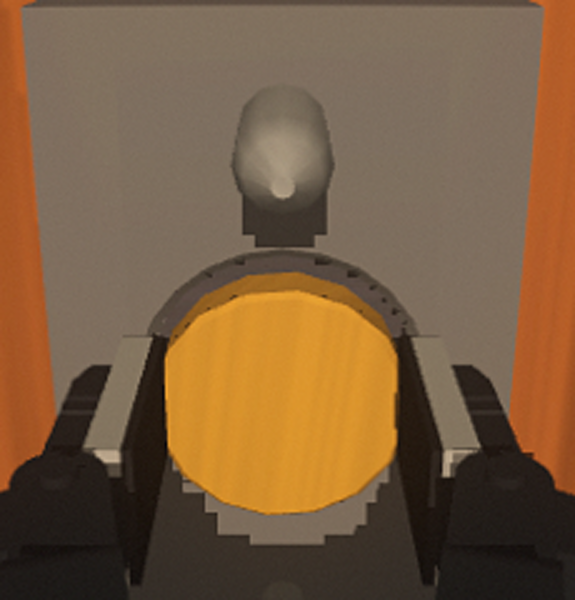

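```bash
python3 - <<'E'
from fit import *
o=ctrl.get_obs();print(o["position"])
a=onz("wrist",px([[283,252]],210,160,2.5),.024,o)[0,1]-.0255
b=onz("wrist",px([[283,188]],210,160,2.5),.056,o)[0,1]-.046
c=[onz("wrist",px([[283,291],[283,515]],210,160,2.5),z,o)[:,1].mean() for z in(.0294,.0304)]
e=onz("wrist",px([[20,9],[545,9]],210,160,2.5),.024,o)
print("cavity y from rim",a,"pin",b,"disc",c,e)
print(onz("wrist",px([[233,160],[334,160]],210,160,2.5),.046,o))
E
```

```text
[0.57746966 0.04161218 0.04014692]
cavity y from rim 0.040400000000000005 pin 0.040999999999999995 disc [np.float64(0.0394), np.float64(0.04005)] [[0.5354 0.106  0.024 ]
 [0.6164 0.1061 0.024 ]]
[[0.5692 0.0879 0.046 ]
 [0.5829 0.0879 0.046 ]]
```

Disc and cavity agree within about 1 mm, and there is no contact force. Releasing gently.

>>> {"api": "apply_moves", "payload": {
  "hand": [0.0,0.0,0.25,0.25,0.25,0.25],
  "travel": [
    [0,0,0],
    [0,0,0],
    [0,0,0],
    [0,0,0],
    [0,0,0],
    [0,0,0]
  ],
  "twist": [
    [0,0,0],
    [0,0,0],
    [0,0,0],
    [0,0,0],
    [0,0,0],
    [0,0,0]
  ]
}}

```text
clock: 11.8
position: [0.5777, 0.0416, 0.0404]
orientation: [[-0.001, 1.0, 0.0], [1.0, 0.001, -0.0], [-0.0, 0.0, -1.0]]
force: [-0.5, -0.2, 0.2]
grip_width: 0.0534
```

```bash
python3 - <<'E'
from h import *
o,_,d=cap("wrist","pics/w12.png");print(o["position"],o["force"],o["grip_width"])
im=cv2.imread("pics/w12.png")[160:400,210:440];cv2.imwrite("pics/c12.png",cv2.resize(im,None,fx=2.5,fy=2.5,interpolation=2))
for r in range(275,365,10):
    dd=d[r,322]; t,ra=rays("wrist",[[322,r]],o); print(r,(t+ra[0]*dd).round(4))
E
```

```text
[0.57765165 0.04156778 0.04043196] [-0.49681999 -0.24242476  0.15366697] 0.05341882518173927
275 [0.5758 0.0612 0.0286]
285 [0.5758 0.058  0.0313]
295 [0.5758 0.0529 0.0302]
305 [0.5758 0.0483 0.0301]
315 [0.5758 0.0434 0.0299]
325 [0.5758 0.0389 0.0304]
335 [0.5758 0.0342 0.0308]
345 [0.5758 0.0288 0.0302]
355 [0.5759 0.024  0.0306]
```

View pics/c12.png

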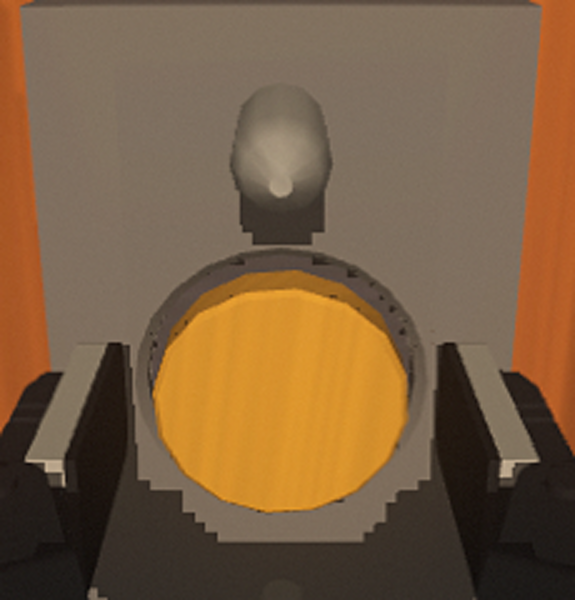

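The blank looks seated flat, with its top at about 30 mm. I lift, back off and check again from the clear viewpoint.

>>> {"api": "apply_moves", "payload": {
  "hand": [0.25,0.25,0.6,1,1,1,1,1,1,1,1,1,1],
  "travel": [
    [0,0,-0.006],
    [0,0,-0.012],
    [0,0,-0.015],
    [0,0,-0.015],
    [0,0,-0.015],
    [0,0,-0.015],
    [0,0,-0.015],
    [-0.02,0,-0.005],
    [-0.02,0,-0.005],
    [-0.02,0,0],
    [-0.015,0,0],
    [0,0,0],
    [0,0,0]
  ],
  "twist": [
    [0,0,0],
    [0,0,0],
    [0,0,0],
    [0,0,0],
    [0,0,0],
    [0,0,0],
    [0,0,0],
    [0,0,0],
    [0,0,0],
    [0,0,0],
    [0,0,0],
    [0,0,0],
    [0,0,0]
  ]
}}

```text
clock: 12.93
position: [0.5777, -0.0337, 0.1442]
orientation: [[0.0, 1.0, 0.001], [1.0, -0.0, -0.0], [-0.0, 0.001, -1.0]]
force: [0.2, 0.4, 0.1]
grip_width: 0.0852
```

```bash
python3 - <<'E'
from h import *
import pickle
o,_,d=cap("wrist","pics/w13.png");print(o["position"],o["force"]);pickle.dump(o,open("pics/w13.pkl","wb"))
im=cv2.imread("pics/w13.png")[10:250,250:400];cv2.imwrite("pics/c13.png",cv2.resize(im,None,fx=2.5,fy=2.5,interpolation=2))
E
python3 d.py .5301 -.2608 .13
```

```text
[ 0.57773314 -0.03367394  0.14421707] [0.18992099 0.385618   0.09574873]
delta tool mm [-227.8  -47.8   13.9] pos [ 0.5777 -0.033   0.144 ] yaw x 90.05 zax [ 7.e-04  1.e-04 -1.e+00]
```

View pics/c13.png

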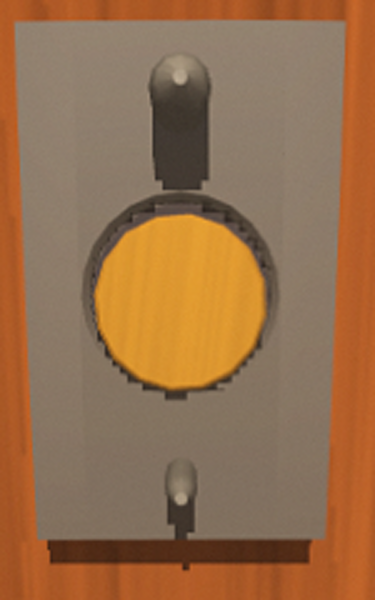

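```bash
python3 - <<'E'
from fit import *
import pickle
o=pickle.load(open("pics/w13.pkl","rb"));d=np.load("pics/w13.npy")
h=cv2.cvtColor(cv2.imread("pics/w13.png"),cv2.COLOR_BGR2HSV)
m=cv2.inRange(h,(17,100,150),(30,255,255));m[:80]=0;m[180:]=0;m[:,:270]=0;m[:,380:]=0
m=cv2.erode(m,np.ones((5,5)))
v,u=np.nonzero(m);t,r=rays("wrist",np.c_[u,v],o);X=t+r*d[v,u][:,None]
A=np.c_[X[:,:2]-X[:,:2].mean(0),np.ones(len(X))];s=np.linalg.lstsq(A,X[:,2],rcond=None)[0];print("disc plane slope,z",s,X[:,:2].mean(0))
for (u,v) in [(265,100),(375,100),(290,200),(350,200)]:
    w=d[v-3:v+4,u-3:u+4].mean();t,r=rays("wrist",[[u,v]],o);print((t+r[0]*w).round(4))
uv=px([[15,22],[345,24],[326,540],[37,540],[180,76],[180,497]],250,10,2.5)
P=np.array([[-40,65,24],[40,65,24],[40,-65,24],[-40,-65,24],[0,46,56],[0,-46,56]])/1000
x,r=fit("wrist",uv,P,o,[.575,.044,0]);print("lower",x[:2],np.degrees(x[2]),r.round(1).tolist())
E
```

```text
disc plane slope,z [0.00345592 0.0491525  0.03107447] [0.57563335 0.04046681]
[0.5399 0.0591 0.0253]
[0.6094 0.059  0.0252]
[ 0.5546 -0.0043  0.0303]
[ 0.5949 -0.0054  0.0251]
lower [0.57583323 0.04164639] -0.019385010756911278 [[0.1, 0.4], [0.1, -0.5], [-0.8, -0.7], [0.1, -0.7], [0.0, 0.8], [0.2, 0.4]]
```

```bash
python3 - <<'E'
from fit import *
from h import *
o=ctrl.get_obs();ds=[cams.capture("wrist")[1] for _ in range(4)]
print(np.std([x[130,322] for x in ds]))
d=np.median(ds,0)
h=cv2.cvtColor(cv2.imread("pics/w13.png"),cv2.COLOR_BGR2HSV)
m=cv2.inRange(h,(17,100,150),(30,255,255));m[:80]=0;m[180:]=0;m[:,:270]=0;m[:,380:]=0
m=cv2.erode(m,np.ones((7,7)))
def pl(m):
    v,u=np.nonzero(m);t,r=rays("wrist",np.c_[u,v],o);X=t+r*d[v,u][:,None]
    c=X[:,:2].mean(0);A=np.c_[X[:,:2]-c,np.ones(len(X))]
    w=np.ones(len(X),bool)
    for _ in range(4):
        s=np.linalg.lstsq(A[w],X[w,2],rcond=None)[0];e=X[:,2]-A@s;w=abs(e)<2.5*np.std(e[w])
    print(s.round(4),c.round(4),w.sum(),np.std(e[w]))
pl(m)
b=np.zeros_like(m);b[30:210,268:280]=1;b[30:210,366:374]=1;pl(b)
b=np.zeros_like(m);b[30:210,150:240]=1;pl(b)
E
```

```text
0.0004056759
[ 0.0008 -0.0029  0.0305] [0.5755 0.0412] 2836 0.00035856881414340306
[-0.0013 -0.0002  0.0255] [0.5693 0.0468] 3533 0.00036428561665503037
[-0.001  -0.0008  0.0015] [0.4853 0.0475] 15848 0.0003696246317121041
```

The blank is seated: its plane is level (slope under 0.3%) and it stands 5.0 mm above the block top. Now to the upper half.

>>> {"api": "apply_moves", "payload": {
  "hand": [1,1,1,1,1,1,1,1,1,1,1,1,1,1,1,1],
  "travel": [
    [-0.0239,-0.0031,0],
    [-0.0239,-0.0031,0],
    [-0.0239,-0.0031,0],
    [-0.0239,-0.0031,0],
    [-0.0239,-0.0031,0],
    [-0.0239,-0.0031,0],
    [-0.0239,-0.0031,0],
    [-0.0239,-0.0031,0],
    [-0.0239,-0.0031,0],
    [-0.0239,-0.0031,0],
    [-0.0239,-0.0031,0],
    [-0.0239,-0.0031,0],
    [0,0,0],
    [0,0,0],
    [0,0,0],
    [0,0,0]
  ],
  "twist": [
    [0,0,0],
    [0,0,0],
    [0,0,0],
    [0,0,0],
    [0,0,0],
    [0,0,0],
    [0,0,0],
    [0,0,0],
    [0,0,0],
    [0,0,0],
    [0,0,0],
    [0,0,0],
    [0,0,-0.0918],
    [0,0,-0.0918],
    [0,0,0],
    [0,0,0]
  ]
}}

```text
clock: 14.52
position: [0.5409, -0.3197, 0.1433]
orientation: [[-0.182, 0.983, -0.0], [0.983, 0.182, 0.0], [0.0, -0.0, -1.0]]
force: [-0.1, -0.9, -0.3]
grip_width: 0.0858
```

```bash
python3 - <<'E'
from h import *
import pickle
o,_,d=cap("wrist","pics/w14.png");print(o["position"],o["force"]);pickle.dump(o,open("pics/w14.pkl","wb"))
E
python3 d.py .5301 -.2608 .13
```

```text
[ 0.54092551 -0.31974802  0.14326193] [-0.10357091 -0.85121757 -0.29677315]
delta tool mm [59.9  0.  13.3] pos [ 0.5409 -0.3197  0.1433] yaw x 100.45 zax [-1.e-04  1.e-04 -1.e+00]
```

View pics/w14.png

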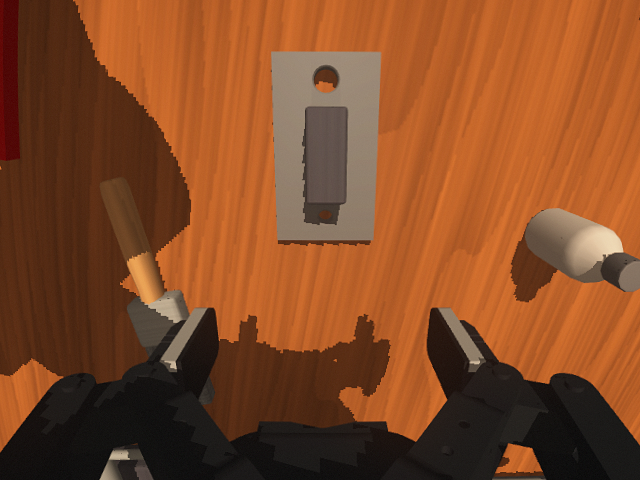

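Upper half at (326,148): the wide hole (326,78) is at the far end and the narrow hole (325,215) is near, square to the jaws. Fitting from an enlargement.

```bash
python3 - <<'E'
from h import *
im=cv2.imread("pics/w14.png")[40:255,260:395];cv2.imwrite("pics/c14.png",cv2.resize(im,None,fx=2.75,fy=2.75,interpolation=2))
E
```

```text
(no output)
```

View pics/c14.png

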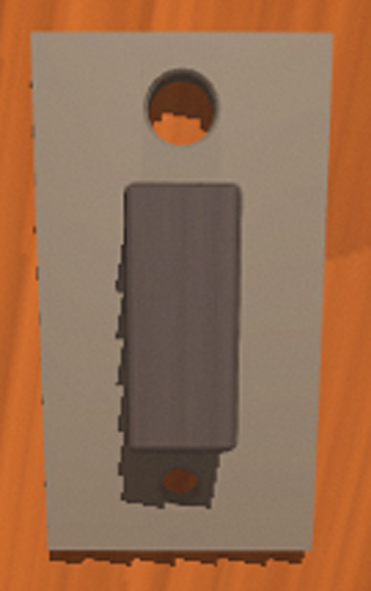

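```bash
python3 - <<'E'
from fit import *
import pickle
o=pickle.load(open("pics/w14.pkl","rb"))
uv=px([[31,33],[333,34],[312,550],[48,549],[181,107],[124,184],[242,184],[238,451],[126,449]],260,40,2.75)
P=np.array([[-35,63,14],[35,63,14],[35,-63,14],[-35,-63,14],[0,46,14],[-12,28,54],[12,28,54],[12,-28,54],[-12,-28,54]])/1000
x,r=fit("wrist",uv,P,o,[.53,-.26,.18]);print("upper",x[:2],np.degrees(x[2]),r.round(1).tolist())
E
python3 d.py .5301 -.2608 .13
```

```text
upper [ 0.53049578 -0.26037843] 10.336448698599144 [[0.1, -0.1], [-0.2, -0.2], [-0.2, -0.3], [0.2, -0.2], [0.3, 0.8], [-0.1, -0.7], [0.1, -0.6], [-0.4, 0.6], [0.2, 1.2]]
delta tool mm [59.9  0.  13.3] pos [ 0.5409 -0.3197  0.1433] yaw x 100.45 zax [-1.e-04  1.e-04 -1.e+00]
```

>>> {"api": "apply_moves", "payload": {
  "hand": [1,1,1,1,1,1,1,1,1,1,1,1,1,1,-0.8,-0.8,-0.8,-0.8,-0.8,-0.8],
  "travel": [
    [0.015,0,0],
    [0.015,0,0],
    [0.015,0,0],
    [0.0154,0.0002,0],
    [0,0,0.015],
    [0,0,0.015],
    [0,0,0.015],
    [0,0,0.015],
    [0,0,0.015],
    [0,0,0.015],
    [0,0,0.01],
    [0,0,0.006],
    [0,0,0],
    [0,0,0],
    [0,0,0],
    [0,0,0],
    [0,0,0],
    [0,0,0],
    [0,0,0],
    [0,0,0]
  ],
  "twist": [
    [0,0,0],
    [0,0,0],
    [0,0,0],
    [0,0,0],
    [0,0,0],
    [0,0,0],
    [0,0,0],
    [0,0,0],
    [0,0,0],
    [0,0,0],
    [0,0,0],
    [0,0,0],
    [0,0,0],
    [0,0,0],
    [0,0,0],
    [0,0,0],
    [0,0,0],
    [0,0,0],
    [0,0,0],
    [0,0,0]
  ]
}}

```text
clock: 16.23
position: [0.5302, -0.261, 0.0378]
orientation: [[-0.183, 0.983, 0.001], [0.983, 0.183, -0.001], [-0.001, 0.001, -1.0]]
force: [0.8, 1.0, 2.5]
grip_width: 0.0231
```

>>> {"api": "apply_moves", "payload": {
  "hand": [-0.8,-0.8,-0.8,-0.8,-0.8,-0.8,-0.8,-0.8,-0.8,-0.8,-0.8,-0.8],
  "travel": [
    [0,0,0],
    [0,0,-0.006],
    [0,0,-0.012],
    [0,0,-0.016],
    [0,0,-0.016],
    [0,0,-0.016],
    [0,0,-0.016],
    [0,0,-0.016],
    [0,0,-0.014],
    [0,0,0],
    [0,0,0],
    [0,0,0]
  ],
  "twist": [
    [0,0,0],
    [0,0,0],
    [0,0,0],
    [0,0,0],
    [0,0,0],
    [0,0,0],
    [0,0,0],
    [0,0,0.0911],
    [0,0,0.0911],
    [0,0,0],
    [0,0,0],
    [0,0,0]
  ]
}}

```text
clock: 17.23
position: [0.5293, -0.2604, 0.1483]
orientation: [[-0.005, 1.0, -0.002], [1.0, 0.005, 0.001], [0.001, -0.002, -1.0]]
force: [0.6, -0.1, -5.1]
grip_width: 0.0232
```

```bash
python3 d.py .577 -.04 .15; python3 - <<'E'
from h import *
o,_,d=cap("wrist","pics/w15.png");print(o["force"],o["moment"],o["grip_width"])
cap("side","pics/s15.png")
E
```

```text
delta tool mm [220.2  48.8  -1.5] pos [ 0.5293 -0.2604  0.1483] yaw x 90.28 zax [-0.0016  0.0012 -1.    ]
[ 0.6011683  -0.12576621 -5.11305947] [ 0.07581358 -0.00368327  0.02051901] 0.023181963274454445
```

View pics/w15.png

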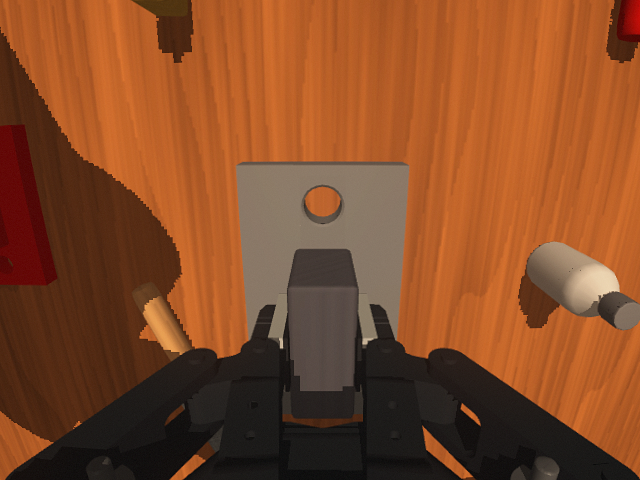

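View pics/s15.png

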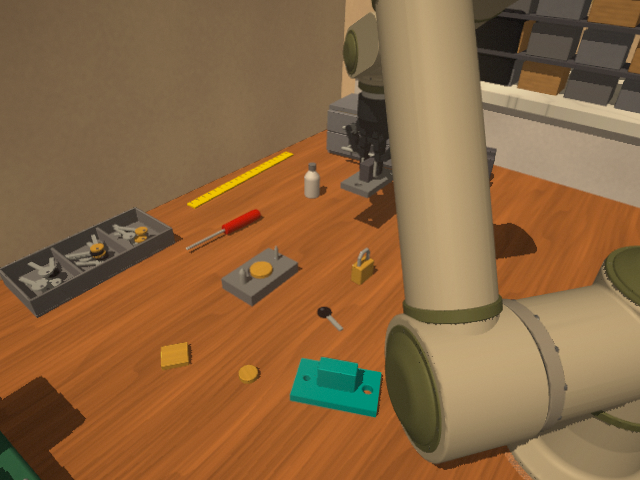

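The upper half is held level (plate at (322,250) in the wrist view, wide hole at (322,204)), with about −5 N of weight. The side view shows the blank lying in the lower die. Carrying it over.

>>> {"api": "apply_moves", "payload": {
  "hand": [-0.8,-0.8,-0.8,-0.8,-0.8,-0.8,-0.8,-0.8,-0.8,-0.8,-0.8,-0.8],
  "travel": [
    [0.022,0.0048,0],
    [0.022,0.0048,0],
    [0.022,0.0048,0],
    [0.022,0.0048,0],
    [0.022,0.0048,0],
    [0.022,0.0048,0],
    [0.022,0.0048,0],
    [0.022,0.0048,0],
    [0.022,0.0048,0],
    [0.022,0.0048,0],
    [0,0,0],
    [0,0,0]
  ],
  "twist": [
    [0,0,0],
    [0,0,0],
    [0,0,0],
    [0,0,0],
    [0,0,0],
    [0,0,0],
    [0,0,0],
    [0,0,0],
    [0,0,0],
    [0,0,0],
    [0,0,0],
    [0,0,0]
  ]
}}

```text
clock: 18.33
position: [0.5771, -0.0398, 0.1485]
orientation: [[-0.005, 1.0, -0.001], [1.0, 0.005, 0.0], [0.0, -0.001, -1.0]]
force: [0.2, -0.2, -3.6]
grip_width: 0.0234
```

```bash
python3 - <<'E'
from h import *
import pickle
o,_,d=cap("wrist","pics/w16.png");pickle.dump(o,open("pics/w16.pkl","wb"));print(o["position"],o["orientation"].round(4).tolist())
im=cv2.imread("pics/w16.png")[20:250,220:425];cv2.imwrite("pics/c16.png",cv2.resize(im,None,fx=2.6,fy=2.6,interpolation=2))
E
```

```text
[ 0.57708438 -0.03979665  0.14852698] [[-0.0052, 1.0, -0.0014], [1.0, 0.0052, 0.0002], [0.0002, -0.0014, -1.0]]
```

View pics/c16.png

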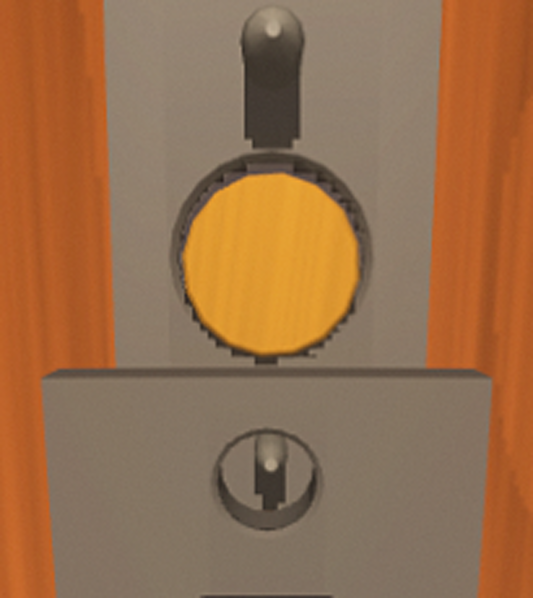

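```bash
python3 - <<'E'
from fit import *
import pickle
np.set_printoptions(precision=4,suppress=True)
o=pickle.load(open("pics/w16.pkl","rb"));zt=o["position"][2]-.0377+.014
q=lambda c:px(c,220,20,2.6)
H=onz("wrist",q([[267,479],[213,480],[321,480],[267,428],[267,530]]),zt,o);print("hole",H)
C=onz("wrist",q([[44,379],[490,378],[53,598-4],[478,594]]),zt,o);print("corners",C)
print("pins",onz("wrist",q([[272,27],[270,463]]),.056,o))
# plate fit
x,r=fit("wrist",q([[44,379],[490,378],[267,479]]),np.array([[-35,63,zt*1000],[35,63,zt*1000],[0,46,zt*1000]])/1000,o,[.577,-.04,0]);print("plate",x[:2],np.degrees(x[2]),r.round(1).tolist(), zt)
x,r=fit("wrist",q([[104,20],[441,20],[272,27],[270,463]])[2:],np.array([[0,46,56],[0,-46,56]])/1000,o,[.577,.04,0]);print("lower",x[:2],np.degrees(x[2]),r.round(1).tolist())
d=np.load("pics/w16.npy")
b=np.zeros(d.shape,np.uint8);b[175:235,245:295]=1;b[175:235,350:400]=1
v,u=np.nonzero(b);t,r=rays("wrist",np.c_[u,v],o);X=t+r*d[v,u][:,None]
A=np.c_[X[:,:2]-X[:,:2].mean(0),np.ones(len(X))];print(np.linalg.lstsq(A,X[:,2],rcond=None)[0],X.mean(0))
E
```

```text
hole [[ 0.5752  0.0068  0.1248]
 [ 0.5665  0.0066  0.1248]
 [ 0.5838  0.0067  0.1248]
 [ 0.5751  0.0151  0.1248]
 [ 0.5752 -0.0016  0.1248]]
corners [[ 0.5403  0.0227  0.1248]
 [ 0.6099  0.0232  0.1248]
 [ 0.5395 -0.0129  0.1248]
 [ 0.6105 -0.0125  0.1248]]
pins [[ 0.5757  0.0878  0.056 ]
 [ 0.5758 -0.0046  0.056 ]]
plate [ 0.5755 -0.0399] 0.40398349738935535 [[-0.5, -0.4], [0.5, -0.4], [0.0, 1.7]] 0.12482698106343329
lower [0.5757 0.0417] 0.05465358668957346 [[-0.0, 0.3], [0.0, -0.4]]
[-0.0045  0.3956  0.1266] [0.575  0.0069 0.1266]
```

```bash
cat > plane.py <<'E'
from fit import *
def pl(n,o,d,b):
    v,u=np.nonzero(b);t,r=rays(n,np.c_[u,v],o);X=t+r*d[v,u][:,None]
    c=np.median(X[:,:2],0);w=abs(X[:,2]-np.median(X[:,2]))<.01
    A=np.c_[X[:,:2]-c,np.ones(len(X))]
    for _ in range(6):
        s=np.linalg.lstsq(A[w],X[w,2],rcond=None)[0];e=X[:,2]-A@s;w=abs(e)<max(2.5*np.std(e[w]),.0006)
    print(s.round(4),c.round(4),w.sum(),len(w),np.std(e[w]).round(5))
E
python3 - <<'E'
from plane import *
import pickle
o=pickle.load(open("pics/w16.pkl","rb"));d=np.load("pics/w16.npy")
b=np.zeros(d.shape,np.uint8);b[172:240,243:290]=1;pl("wrist",o,d,b)
b=np.zeros(d.shape,np.uint8);b[172:240,352:398]=1;pl("wrist",o,d,b)
for r in range(170,250,8):
    t,ra=rays("wrist",[[265,r],[375,r]],o);print(r,(t+ra*d[r,[265,375]][:,None]).round(4).tolist())
E
```

```text
[-0.0005  0.0003  0.126 ] [0.5518 0.0064] 3121 3196 0.00059
[-0.0059  0.0004  0.1259] [0.5968 0.0066] 3061 3128 0.00059
170 [[0.552, 0.021, 0.1262], [0.5964, 0.0211, 0.1255]]
178 [[0.5518, 0.0177, 0.1257], [0.5965, 0.018, 0.1258]]
186 [[0.5519, 0.0147, 0.1272], [0.5967, 0.0146, 0.1251]]
194 [[0.5515, 0.0111, 0.1258], [0.5968, 0.0114, 0.1261]]
202 [[0.5514, 0.0078, 0.1259], [0.5969, 0.0081, 0.1263]]
210 [[0.5512, 0.0043, 0.1254], [0.5971, 0.0047, 0.1259]]
218 [[0.551, 0.0008, 0.1252], [0.5972, 0.0012, 0.126]]
226 [[0.5509, -0.0027, 0.1255], [0.5973, -0.0021, 0.1266]]
234 [[0.551, -0.0058, 0.1267], [0.5975, -0.0055, 0.1269]]
242 [[0.5507, -0.0096, 0.1261], [0.5977, -0.0093, 0.1262]]
```

>>> {"api": "apply_moves", "payload": {
  "hand": [-0.8,-0.8,-0.8,-0.8,-0.8,-0.8,-0.8,-0.8,-0.8,-0.8,-0.8],
  "travel": [
    [0,0,0],
    [0.016,0.0003,0],
    [0.016,0,0],
    [0.016,0,0],
    [0.016,0,0],
    [0.0165,0,0],
    [0,0,0.015],
    [0,0,0.015],
    [0,0,0.014],
    [0,0,0],
    [0,0,0]
  ],
  "twist": [
    [0,0,0.006],
    [0,0,0],
    [0,0,0],
    [0,0,0],
    [0,0,0],
    [0,0,0],
    [0,0,0],
    [0,0,0],
    [0,0,0],
    [0,0,0],
    [0,0,0]
  ]
}}

```text
clock: 19.3
position: [0.5777, 0.039, 0.105]
orientation: [[0.005, 1.0, -0.001], [1.0, -0.005, 0.0], [0.0, -0.001, -1.0]]
force: [0.4, 0.4, -5.1]
grip_width: 0.023
```

```bash
python3 - <<'E'
from h import *
import pickle
o,_,d=cap("wrist","pics/w17.png");pickle.dump(o,open("pics/w17.pkl","wb"));print(o["position"],o["orientation"].round(4).tolist())
im=cv2.imread("pics/w17.png")[110:270,220:425];cv2.imwrite("pics/c17.png",cv2.resize(im,None,fx=3.6,fy=3.6,interpolation=2))
cap("side","pics/s17.png");cap("scene","pics/sc17.png")
crop("pics/s17.png",200,180,330,310,4.5,"pics/s17c.png");crop("pics/sc17.png",240,210,380,350,4.2,"pics/sc17c.png")
E
```

```text
[0.57772384 0.03904999 0.10503849] [[0.0047, 1.0, -0.0013], [1.0, -0.0047, 0.0001], [0.0001, -0.0013, -1.0]]
```

View pics/c17.png

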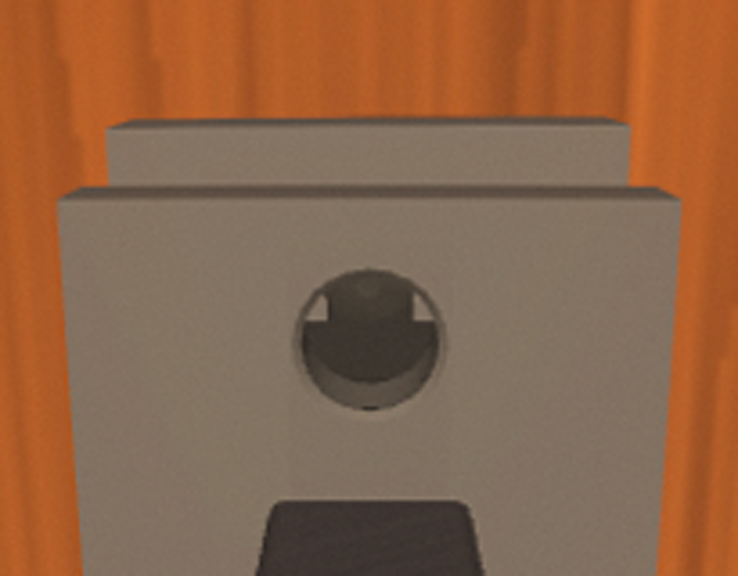

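View pics/s17c.png

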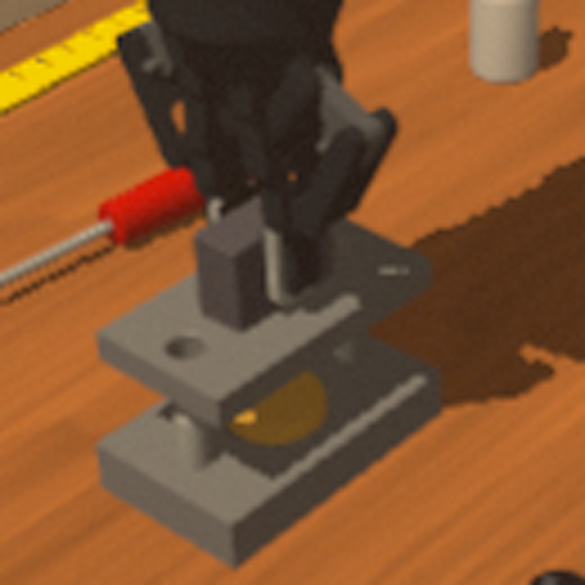

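View pics/sc17c.png

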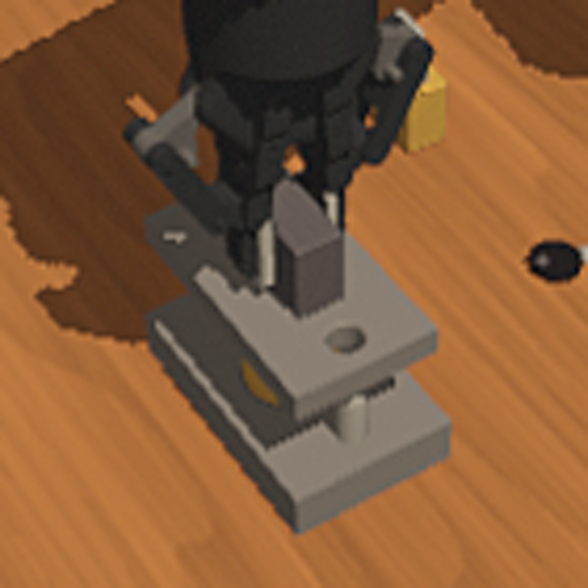

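```bash
python3 - <<'E'
from fit import *
import pickle
np.set_printoptions(precision=4,suppress=True)
o=pickle.load(open("pics/w17.pkl","rb"));zt=o["position"][2]-.0377+.014
q=lambda c:px(c,220,110,3.6)
L=onz("wrist",q([[108,128],[629,124]]),.024,o);print("lower corners",L,np.degrees(np.arctan2(*(L[1]-L[0])[[1,0]])),"->",L[:,:2].mean(0)-[0,.065])
H=onz("wrist",q([[370,339],[59,202],[681,201],[86,570],[658,570]]),zt,o);print("hole",H[0],"corners",H[1:],np.degrees(np.arctan2(*(H[2]-H[1])[[1,0]])),"->",H[1:3,:2].mean(0)-[0,.063],H[0,:2]-[0,.046])
print("pin tip",onz("wrist",q([[370,288],[327,300],[413,300]]),.056,o))
# overlay predictions in side/scene of hole->pin
E
```

```text
lower corners [[0.5361 0.1064 0.024 ]
 [0.6159 0.1066 0.024 ]] 0.1435981442312084 -> [0.576  0.0415]
hole [0.5763 0.0857 0.0813] corners [[0.5413 0.1018 0.0813]
 [0.6114 0.1015 0.0813]
 [0.5412 0.057  0.0813]
 [0.6115 0.0567 0.0813]] -0.24520155375129746 -> [0.5764 0.0387] [0.5763 0.0397]
pin tip [[0.5762 0.0871 0.056 ]
 [0.5705 0.0855 0.056 ]
 [0.582  0.0855 0.056 ]]
```

>>> {"api": "apply_moves", "payload": {
  "hand": [-0.8,-0.8,-0.8,-0.8,-0.8,-0.8],
  "travel": [
    [0.0018,-0.0002,0],
    [0,0,0],
    [0,0,0.008],
    [0,0,0.007],
    [0,0,0],
    [0,0,0]
  ],
  "twist": [
    [0,0,-0.006],
    [0,0,0],
    [0,0,0],
    [0,0,0],
    [0,0,0],
    [0,0,0]
  ]
}}

```text
clock: 19.95
position: [0.5773, 0.0417, 0.0895]
orientation: [[-0.002, 1.0, -0.002], [1.0, 0.002, 0.0], [0.0, -0.002, -1.0]]
force: [0.3, 0.1, -4.8]
grip_width: 0.0233
```

```bash
python3 - <<'E'
from h import *
import pickle
o,_,d=cap("wrist","pics/w18.png");pickle.dump(o,open("pics/w18.pkl","wb"));print(o["position"],o["orientation"].round(4).tolist())
im=cv2.imread("pics/w18.png")[110:270,220:425];cv2.imwrite("pics/c18.png",cv2.resize(im,None,fx=3.6,fy=3.6,interpolation=2))
cap("side","pics/s18.png");crop("pics/s18.png",200,180,330,310,4.5,"pics/s18c.png")
E
```

```text
[0.57731932 0.04165397 0.08948819] [[-0.0024, 1.0, -0.0016], [1.0, 0.0024, 0.0002], [0.0002, -0.0016, -1.0]]
```

View pics/c18.png

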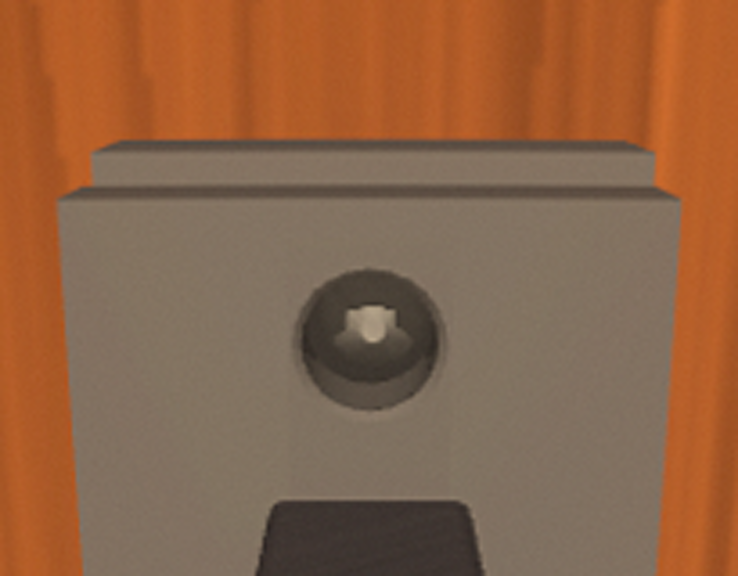

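View pics/s18c.png

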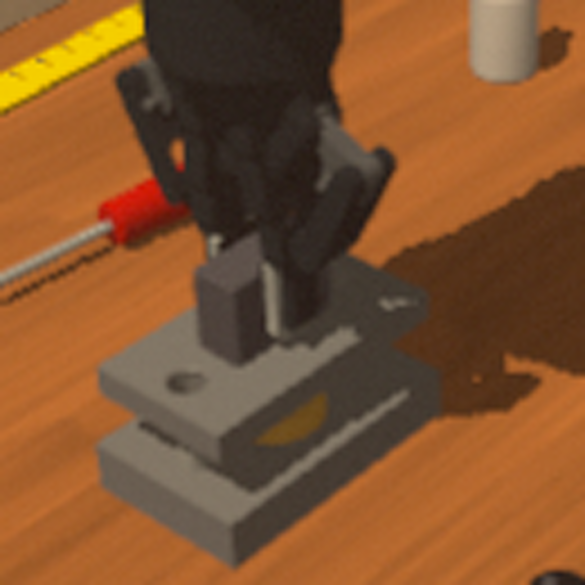

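```bash
cat > m18.py <<'E'
from fit import *
import pickle,sys
np.set_printoptions(precision=4,suppress=True)
def go(o,lc,hole,pc,tip):
    zt=o["position"][2]-.0377+.014
    q=lambda c:px(c,220,110,3.6)
    L=onz("wrist",q(lc),.024,o);print("lower edge c",L[:,:2].mean(0)-[0,.065],"yaw",np.degrees(np.arctan2(*(L[1]-L[0])[[1,0]])))
    H=onz("wrist",q([hole]+pc),zt,o);print("plate edge c",H[1:3,:2].mean(0)-[0,.063],"by hole",H[0,:2]-[0,.046],"yaw",np.degrees(np.arctan2(*(H[2]-H[1])[[1,0]])))
    if tip: print("lower by pin",onz("wrist",q([tip]),.056,o)[0,:2]-[0,.046])
E
python3 - <<'E'
from m18 import *
o=pickle.load(open("pics/w18.pkl","rb"))
go(o,[[93,153],[655,153]],[370,339],[[59,202],[681,202]],[372,331])
E
```

```text
lower edge c [0.5759 0.0413] yaw 0.14306032570580526
plate edge c [0.5755 0.0412] by hole [0.5756 0.0423] yaw 0.16323539741894216
lower by pin [0.5758 0.0412]
```

>>> {"api": "apply_moves", "payload": {
  "hand": [-0.8,-0.8,-0.8,-0.8,-0.8],
  "travel": [
    [-0.0003,0.0003,0.002],
    [0,0,0.003],
    [0,0,0.003],
    [0,0,0],
    [0,0,0]
  ],
  "twist": [
    [0,0,0],
    [0,0,0],
    [0,0,0],
    [0,0,0],
    [0,0,0]
  ]
}}

```text
clock: 20.47
position: [0.5779, 0.0413, 0.082]
orientation: [[-0.002, 1.0, -0.001], [1.0, 0.002, 0.0], [0.0, -0.001, -1.0]]
force: [-0.2, -0.3, -4.0]
grip_width: 0.0232
```

```bash
python3 - <<'E'
from h import *
import pickle
o,_,d=cap("wrist","pics/w19.png");pickle.dump(o,open("pics/w19.pkl","wb"));print(o["position"],o["force"],o["moment"])
im=cv2.imread("pics/w19.png")[110:270,220:425];cv2.imwrite("pics/c19.png",cv2.resize(im,None,fx=3.6,fy=3.6,interpolation=2))
E
```

```text
[0.57787522 0.04132138 0.08203929] [-0.18768325 -0.34820403 -4.0376748 ] [0.0512093  0.01671224 0.04728273]
```

View pics/c19.png

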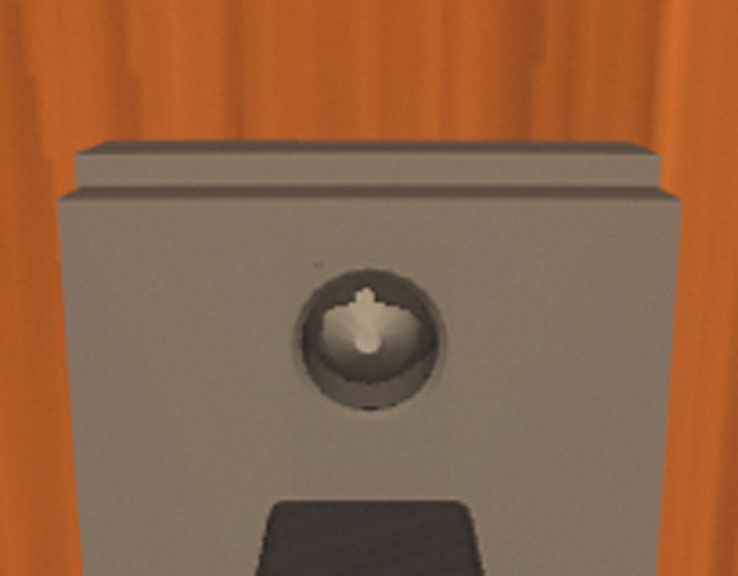

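```bash
python3 - <<'E'
from m18 import *
o=pickle.load(open("pics/w19.pkl","rb"))
go(o,[[77,155],[661,155]],[370,339],[[59,202],[681,202]],[368,345])
E
```

```text
lower edge c [0.5759 0.0413] yaw 0.1432391503683008
plate edge c [0.5761 0.0408] by hole [0.5761 0.042 ] yaw 0.08161786432789694
lower by pin [0.5759 0.0408]
```

Aligned within 0.3 mm, with the pin tip visible inside the wide hole at crop (368,345) and no side force. Going on down.

>>> {"api": "apply_moves", "payload": {
  "hand": [-0.8,-0.8,-0.8,-0.8,-0.8,-0.8],
  "travel": [
    [0,-0.0002,0.002],
    [0,0,0.003],
    [0,0,0.003],
    [0,0,0.002],
    [0,0,0],
    [0,0,0]
  ],
  "twist": [
    [0,0,0],
    [0,0,0],
    [0,0,0],
    [0,0,0],
    [0,0,0],
    [0,0,0]
  ]
}}

```text
clock: 21.02
position: [0.5777, 0.0413, 0.0721]
orientation: [[-0.002, 1.0, -0.0], [1.0, 0.002, 0.0], [0.0, -0.0, -1.0]]
force: [-0.3, -0.0, -4.4]
grip_width: 0.023
```

>>> {"api": "apply_moves", "payload": {
  "hand": [-0.8,-0.8,-0.8,-0.8,-0.8,-0.8],
  "travel": [
    [0,0,0.0015],
    [0,0,0.001],
    [0,0,0.001],
    [0,0,0.0005],
    [0,0,0],
    [0,0,0]
  ],
  "twist": [
    [0,0,0],
    [0,0,0],
    [0,0,0],
    [0,0,0],
    [0,0,0],
    [0,0,0]
  ]
}}

```text
clock: 21.52
position: [0.5778, 0.0413, 0.0683]
orientation: [[-0.002, 1.0, 0.0], [1.0, 0.002, 0.0], [0.0, 0.0, -1.0]]
force: [-0.9, 0.6, -4.8]
grip_width: 0.0232
```

>>> {"api": "apply_moves", "payload": {
  "hand": [-0.8,-0.8,-0.8,-0.8],
  "travel": [
    [0,0,0.0005],
    [0,0,0.0005],
    [0,0,0],
    [0,0,0]
  ],
  "twist": [
    [0,0,0],
    [0,0,0],
    [0,0,0],
    [0,0,0]
  ]
}}

```text
clock: 21.85
position: [0.5778, 0.0413, 0.0673]
orientation: [[-0.002, 1.0, -0.0], [1.0, 0.002, 0.0], [0.0, -0.0, -1.0]]
force: [0.4, 1.2, -5.1]
grip_width: 0.0236
```

>>> {"api": "apply_moves", "payload": {
  "hand": [-0.8,-0.8,-0.8],
  "travel": [
    [0,0,0.0005],
    [0,0,0],
    [0,0,0]
  ],
  "twist": [
    [0,0,0],
    [0,0,0],
    [0,0,0]
  ]
}}

```text
clock: 22.1
position: [0.5779, 0.0413, 0.0669]
orientation: [[-0.002, 1.0, 0.0], [1.0, 0.002, 0.0], [0.0, 0.0, -1.0]]
force: [0.3, -0.4, -2.9]
grip_width: 0.0234
```

>>> {"api": "apply_moves", "payload": {
  "hand": [-0.8,-0.8,-0.8],
  "travel": [
    [0,0,0.0003],
    [0,0,0],
    [0,0,0]
  ],
  "twist": [
    [0,0,0],
    [0,0,0],
    [0,0,0]
  ]
}}

```text
clock: 22.35
position: [0.5779, 0.0413, 0.0668]
orientation: [[-0.002, 1.0, 0.0], [1.0, 0.002, -0.0], [-0.0, 0.0, -1.0]]
force: [-2.0, 0.1, 0.2]
grip_width: 0.0232
```

>>> {"api": "apply_moves", "payload": {
  "hand": [-0.8,-0.8,-0.8],
  "travel": [
    [0,0,0.0003],
    [0,0,0],
    [0,0,0]
  ],
  "twist": [
    [0,0,0],
    [0,0,0],
    [0,0,0]
  ]
}}

```text
clock: 22.6
position: [0.5779, 0.0413, 0.0668]
orientation: [[-0.002, 1.0, 0.0], [1.0, 0.002, -0.0], [-0.0, 0.0, -1.0]]
force: [-3.7, 0.4, 5.1]
grip_width: 0.0233
```

>>> {"api": "apply_moves", "payload": {
  "hand": [-0.8,-0.8,-0.8],
  "travel": [
    [0,-0.0003,0.0002],
    [0,0,0],
    [0,0,0]
  ],
  "twist": [
    [0,0,0],
    [0,0,0],
    [0,0,0]
  ]
}}

```text
clock: 22.85
position: [0.5779, 0.0413, 0.0668]
orientation: [[-0.002, 1.0, 0.001], [1.0, 0.002, -0.0], [-0.0, 0.001, -1.0]]
force: [-2.3, 1.4, 6.7]
grip_width: 0.0235
```

```bash
python3 - <<'E'
from h import *
o,_,d=cap("wrist","pics/w20.png");o2=ctrl.get_obs();print(o["position"],o["force"],o2["force"],o["moment"])
cap("side","pics/s20.png");crop("pics/s20.png",200,180,330,310,4.5,"pics/s20c.png")
cap("scene","pics/sc20.png");crop("pics/sc20.png",240,210,380,350,4.2,"pics/sc20c.png")
im=cv2.imread("pics/w20.png")[110:270,220:425];cv2.imwrite("pics/c20.png",cv2.resize(im,None,fx=3.6,fy=3.6,interpolation=2))
E
```

```text
[0.57787075 0.04130148 0.06681793] [-2.32206849  1.40836469  6.73365426] [-2.79863509  0.38995351  6.19259775] [ 0.05243504  0.54698207 -0.04020582]
```

View pics/s20c.png

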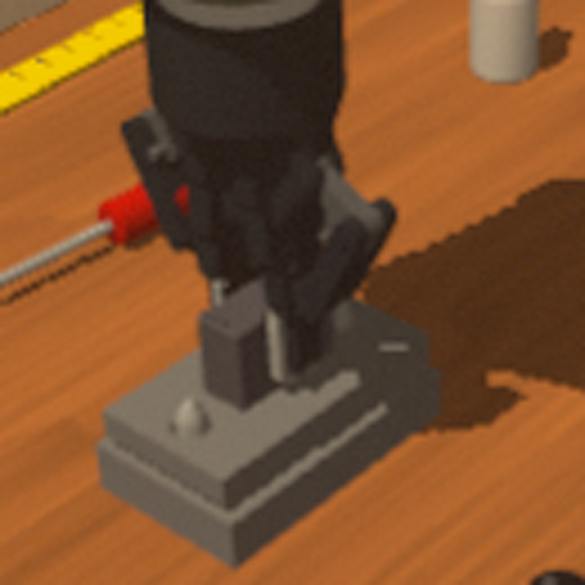

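View pics/c20.png

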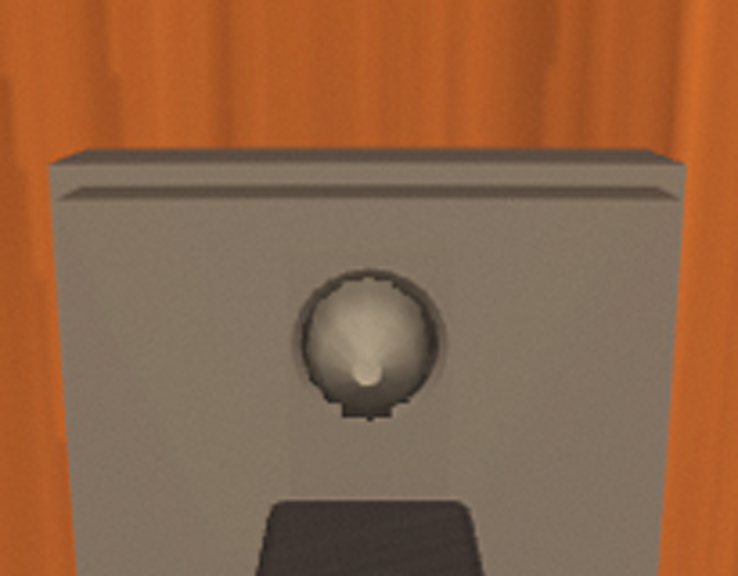

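View pics/sc20c.png

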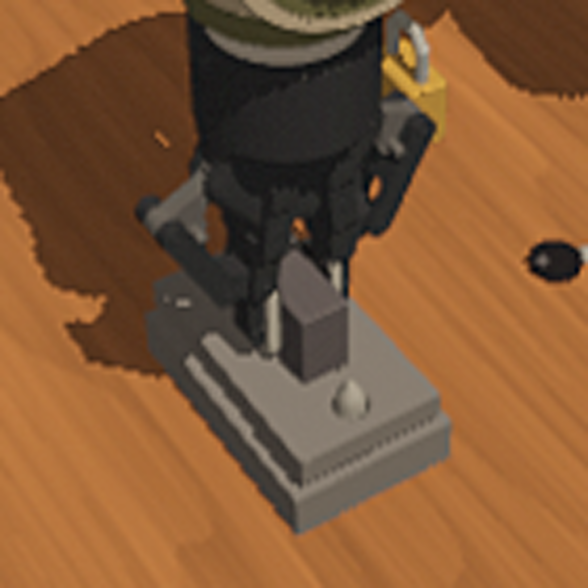

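Fitted: the thick pin stands up through the wide hole at crop (367,345), the plate is level, and its underside is about 29 mm up. Now I press up to about 12.5 N.

>>> {"api": "apply_moves", "payload": {
  "hand": [-0.8,-0.8,-0.8,-0.8],
  "travel": [
    [0,-0.0001,0.0003],
    [0,0,0],
    [0,0,0],
    [0,0,0]
  ],
  "twist": [
    [0,0,0],
    [0,0,0],
    [0,0,0],
    [0,0,0]
  ]
}}

```text
clock: 23.33
position: [0.5779, 0.0413, 0.0668]
orientation: [[-0.002, 1.0, 0.002], [1.0, 0.002, -0.0], [-0.0, 0.002, -1.0]]
force: [-3.4, 0.7, 8.9]
grip_width: 0.0234
```

>>> {"api": "apply_moves", "payload": {
  "hand": [-0.8,-0.8,-0.8,-0.8],
  "travel": [
    [0,-0.0001,0.0003],
    [0,0,0],
    [0,0,0],
    [0,0,0]
  ],
  "twist": [
    [0,0,0],
    [0,0,0],
    [0,0,0],
    [0,0,0]
  ]
}}

```text
clock: 23.67
position: [0.5779, 0.0413, 0.0668]
orientation: [[-0.003, 1.0, 0.002], [1.0, 0.003, -0.0], [-0.0, 0.002, -1.0]]
force: [-3.3, 0.8, 10.6]
grip_width: 0.0233
```

```bash
python3 - <<'E'
from h import *
f=[]
for i in range(6):
    cams.capture("wrist");o=ctrl.get_obs();f.append(o["force"])
print(np.array(f).round(2).tolist(),np.mean(f,0),o["position"],o["clock"])
E
```

```text
[[-3.53, 0.33, 10.91], [-3.74, 1.02, 11.13], [-4.42, 0.69, 10.33], [-4.0, 0.72, 10.99], [-3.95, 0.66, 10.31], [-3.0, 0.33, 9.9]] [-3.77389225  0.62490526 10.59664925] [0.57786959 0.04130122 0.06681453] 23.9667
```

>>> {"api": "apply_moves", "payload": {
  "hand": [-0.8,-0.8,-0.8,-0.8,-0.8,-0.8],
  "travel": [
    [0,0,0.0002],
    [0,0,0],
    [0,0,0],
    [0,0,0],
    [0,0,0],
    [0,0,0]
  ],
  "twist": [
    [0,0,0],
    [0,0,0],
    [0,0,0],
    [0,0,0],
    [0,0,0],
    [0,0,0]
  ]
}}

```text
clock: 24.47
position: [0.5779, 0.0413, 0.0668]
orientation: [[-0.003, 1.0, 0.002], [1.0, 0.003, -0.0], [-0.0, 0.002, -1.0]]
force: [-4.7, 1.2, 12.4]
grip_width: 0.0234
```

```bash
python3 - <<'E'
from h import *
f=[]
for i in range(8):
    cams.capture("side");o=ctrl.get_obs();f.append(o["force"])
print(np.array(f).round(2).tolist(),np.mean(f,0),o["position"],o["clock"],o["grip_width"])
cap("scene","pics/sc21.png")
E
```

```text
[[-4.34, 1.01, 12.51], [-4.73, 1.29, 11.19], [-4.36, 0.72, 11.74], [-4.77, 1.62, 12.69], [-4.7, 0.74, 13.62], [-4.72, 0.78, 12.0], [-4.6, 0.01, 13.22], [-4.74, 0.73, 12.16]] [-4.61982521  0.86369475 12.38893871] [0.57786999 0.04131351 0.0668113 ] 24.8667 0.02329729627150186
```

View pics/sc21.png

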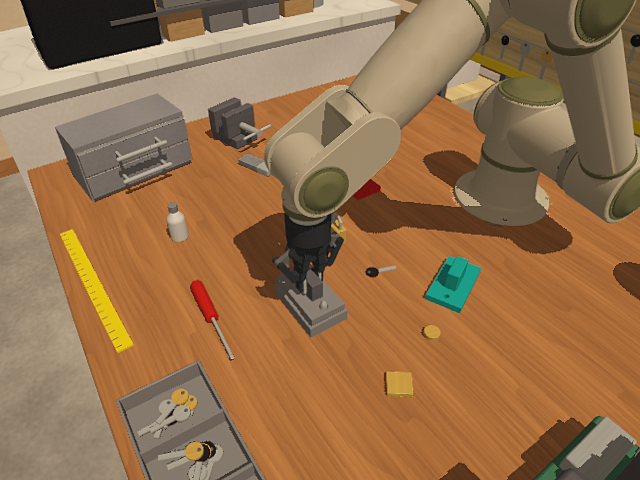

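The press averages 12.4 N and is steady. The scene shows the die closed at (312,305), and no bystander appears to have moved. Handing in.

```bash
python3 -c "
from rig import finish_job
print(finish_job())"
```

```text
the job is handed in; nothing more can be done
None
```

The large round blank is in the cavity and the upper die half is fitted over both pins and resting on it. I handed the job in at about 25 s on the clock, with the gripper still holding the upper half and pressing it down.

- **Blank:** I let go of it before touching the upper half. The depth picture then showed it level and 5.0 mm above the block top, as it should be when seated.
- **Upper half:** The last close wrist and scene views, at about 6 N before the final press, showed the thick pin standing up through the wide hole. The thin pin was hidden, so I did not see it directly. The underside works out at about 29 mm above the bench.
- **Press:** The force averaged 12.4 N over the last eight readings (11.2 to 13.6 N), on top of the upper half's own weight. A steady sideways force of about 4.6 N remained. Small corrections did not remove it.
- **Bystanders:** No bystander looked moved in the last scene picture. The red plate, padlock and brush were partly hidden behind the arm there.
- **Checks that disagreed:**
  - The wrist camera read about 1.7 mm off across the jaws, so I lined parts up by comparing them within the same picture.
  - One early depth fit wrongly suggested the seated blank was tilted, and another that the held plate was tilted. Repeating them without the outliers showed both level.

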